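# Unstack the canisters onto their coasters

## Robot

A 7-joint arm with a two-finger parallel gripper is mounted at the origin on a cart in front of the work surface, level with it; the furniture and walls round the work are solid. World frame = base frame: x ahead of the robot, y to its left, z up, the work surface at z = 0. Lengths are in m, angles in rad, forces in N, time in s.
With the tool pointing down it reaches from about 0.425 to 0.875 m from the base axis. Payload 4.7 kg.
Tool frame: the origin (TCP) lies between the finger pads; the fingertips stand 11 mm ahead of it and the grasp point (between the pads) lies 8 mm behind it; z points along the fingers, y is the direction in which the jaws open and shut (so a half turn about z gives the same grasp; the last joint's range is limited). The gripper opens to 87 mm and grips with 3 to 60 N. Pads are 19 mm wide; open, the fingers measure 117 mm over their backs; the gripper's body (75 mm by 190 mm) begins 51 mm behind the grasp point.
Start: joints at [1.137, 0.321, -0.07, 1.45, 0.023, 1.371, -0.057], TCP at [0.281, -0.586, 0.234] pointing down, gripper open.
Joint ranges: [-2.86, 2.86], [-0.3, 2.09], [-1.38, 1.24], [0.06, 2.45], [-1.56, 4.7], [0.09, 2.05], [-2.69, 2.69]. Speed limits (rad/s): [2.57, 2.57, 3.14, 3.14, 3.14, 3.14, 3.14].

## Interface

Orientations are given as a rotation vector (axis times angle).
In Python, from bench import ctrl gives the robot as it stands.
- The arm moves only by the tool servo_tool, never from a script. Its argument "series" is a list of rows, each an object with "travel": the shift along the tool's x, y, z in m, a list of three; "angular": the turn, a rotation vector about the tool's x, y, z in rad, a list of three. A call has 1 to 5 rows; each row shifts and turns the commanded pose from where the row before left it, along the tool's axes as they then stand; what a row does not reach is not made up. A row lasts 1/10 s, in which the tool goes at most 50 mm and 8.59 degrees, less where a joint would pass 70% of its speed; a pose out of reach is approached as far as the arm can. A call with a gripper value outside its range is refused whole. "claw" is the finger opening in m, from 0 to 0.087, set as the call begins (left out, the last holds). The fingers move at their own pace and stop on an object; "squeeze" is the grip in N (left out, the last holds). Time passes only in rows, so rows that do not move let the fingers close. It gives the time, the measured TCP pose, the force and the opening at its end, in the units of the state.
- ctrl.get_state(): the state, without advancing time (a new reading comes with each control period).
- ctrl.get_image(name): name is "scene" or "side" or "wrist"; returns the picture (420x560x3 uint8, red, green, blue); there is no depth.
- ctrl.calibration(name): a dict with "fx", "fy", "cx", "cy" (pixels), "distortion" ([k1, k2, p1, p2, k3] as OpenCV has them; the pictures are not rectified), "rvec" (rotation vector, rad) and "tvec" (3), from world to camera coordinates, as OpenCV has them. Camera axes: x right, y down, z forward; pixel columns grow to the right and rows downward; lengths in m; the calibration is good to about 2 mm. A picture is of the moment at which its call begins: read the wrist's pose just before it. calibration takes no time and is no camera call; for the wrist camera it gives the pose at the moment of the call.
- ctrl.close_job(): hands the job in, once; it reports no verdict.
The state is a dict: "time": time; "joint_positions": joint angles; "qd": joint speeds; "joint_torque": joint torques, N m; "position": TCP position; "tool_rot": TCP orientation; "ft_force": force on the tool from outside, world axes, zero at the start; "torque": the same for the moment, N m; "grip_width": opening from 0.0 (shut) to 1.0 (fully open).
Only numpy, scipy, OpenCV 4.12 (cv2) and the standard library are available. Lean on these libraries where they do the work, as an engineer would, in place of code of your own. Each camera call takes 0.05 s, during which the arm holds its last target.

## Task

Take the stack of four canisters apart and set each one down gently, upright, in the middle of the cork coaster of its own shape and size: big square, big round, small square and small round. Turn the square ones so that their sides run parallel to the edges of their coasters. Do not knock any canister over, and leave the apple and the tin where they are.

Things in the scene. Friction and masses are not known exactly. Their poses are not given: they have to be found in the camera images.
- canister_big_square: big square canister, loose: white ceramic with a flat dark wooden lid that is fixed to it and 2 mm narrower on each side; 62 x 62 mm, 55 mm high with lid, straight upright walls up to the lid, which is the top 9 mm; about 360 g. At the start: the bottom of the stack, standing on the worktop. Origin: centre of its underside; z up, x and y square to its side faces.
- canister_big_round: big round canister, loose: white ceramic with a flat dark wooden lid that is fixed to it and 2 mm narrower on each side; 54 mm across, 50 mm high with lid, straight upright walls up to the lid, which is the top 9 mm; about 260 g. At the start: second from the bottom, on the big square one's lid. Origin: centre of its underside; z up.
- canister_small_square: small square canister, loose: white ceramic with a flat dark wooden lid that is fixed to it and 2 mm narrower on each side; 38 x 38 mm, 45 mm high with lid, straight upright walls up to the lid, which is the top 9 mm; about 160 g. At the start: third from the bottom, on the big round one's lid. Origin: centre of its underside; z up, x and y square to its side faces.
- canister_small_round: small round canister, loose: white ceramic with a flat dark wooden lid that is fixed to it and 2 mm narrower on each side; 30 mm across, 40 mm high with lid, straight upright walls up to the lid, which is the top 9 mm; about 100 g. At the start: the top of the stack, on the small square one's lid. Origin: centre of its underside; z up.
- coaster_big_square: big square cork coaster, flat, 6 mm thick, 88 x 88 mm, fixed to the worktop; the place of the big square canister. Origin: centre of its underside, on the worktop; z up, x and y along its edges.
- coaster_big_round: big round cork coaster, flat, 6 mm thick, 80 mm across, fixed to the worktop; the place of the big round canister. Origin: centre of its underside, on the worktop; z up.
- coaster_small_square: small square cork coaster, flat, 6 mm thick, 62 x 62 mm, fixed to the worktop; the place of the small square canister. Origin: centre of its underside, on the worktop; z up, x and y along its edges.
- coaster_small_round: small round cork coaster, flat, 6 mm thick, 54 mm across, fixed to the worktop; the place of the small round canister. Origin: centre of its underside, on the worktop; z up.
- apple: bystander: a red apple, 74 mm across and high, loose on the worktop, in front of a 180 mm high toaster; origin: centre of its underside. A wall cabinet hangs over the far part of the worktop, beyond x = 0.60 m and to the right of y = 0.12 m, its underside 0.42 m up: keep wrist and gripper out of there, in wide swings too.
- tin: bystander: a food tin, 75 mm across, 58 mm high, loose on the worktop; origin: centre of its underside.
Mind the look-alikes: they are no part of the job. Leave any green look-alike of the canister_big_square alone.

How it is judged:
By the outcome, as a careful person would: the job done as asked, in the order asked, and still so for the second after the job is handed in, with the robot touching nothing.
It also fails if it takes over 136 s, if anything falls off the work surface, if the arm or the gripper's body presses on something with over 40 N, if the wrist force passes 120 N, or if a joint passes its speed limit or range.

## Working session

There is one attempt and no reset: what is moved stays moved. The work goes in short steps, Python scripts to look and compute and a tool call to move; the robot and the scene stay as the last step left them, time stands still between calls to the robot, and variables do not carry over. Pictures are saved under pics/ and viewed, and the job is handed in when it is done.

Besides the shell and the picture viewer there is one more tool, called after "Request:" in YAML: its name, and indented under it one key for each argument. servo_tool: Moves the arm, as the interface text tells. Its arguments: {"type":"object","properties":{"series":{"type":"array","items":{"type":"object","properties":{"travel":{"type":"array","items":{"type":"number"}},"angular":{"type":"array","items":{"type":"number"}}}}},"claw":{"type":"number"},"squeeze":{"type":"number"}},"required":["series"]}

```bash
ls; mkdir -p pics; python3 - <<'E'
from bench import ctrl
import cv2
s=ctrl.get_state()
print({k:s[k] for k in s})
for n in ["scene","side","wrist"]:
    c=ctrl.calibration(n);print(n,c)
    im=ctrl.get_image(n);cv2.imwrite(f"pics/{n}0.png",im[:,:,::-1])
E
```

```text
pics
{'time': 0.0, 'joint_positions': array([ 1.13708331,  0.32183775, -0.07005527,  1.45167524,  0.02260149,
        1.3707906 , -0.05690654]), 'qd': array([-0.00025816, -0.00078218, -0.00025349, -0.00057937, -0.00110359,
       -0.00100771,  0.0003037 ]), 'joint_torque': array([-6.21227045e-04, -4.91287494e+01, -4.03957972e-01, -3.12530351e+01,
       -6.37532445e-02,  4.37817222e-02,  1.97196414e-04]), 'position': array([ 0.2811557 , -0.58545785,  0.23245156]), 'tool_rot': array([-3.06136858e+00, -6.97143970e-01,  8.36201145e-04]), 'ft_force': array([ 0.64069715, -0.09914585, -0.59239583]), 'torque': array([-0.01984034, -0.0478379 , -0.02956466]), 'grip_width': 1.0024239801182777}
scene {'fx': 417.5095327409066, 'fy': 417.5095327409066, 'cx': 277.42365991924214, 'cy': 213.86482268274148, 'distortion': array([0.00884561, 0.        , 0.        , 0.        , 0.        ]), 'rvec': array([ 0.98920319, -2.45275735,  1.05833656]), 'tvec': array([0.38994708, 0.29067635, 0.85504436])}
side {'fx': 471.63992644540235, 'fy': 471.63992644540235, 'cx': 275.5594659063976, 'cy': 213.7351585342462, 'distortion': array([-0.09769814,  0.        ,  0.        ,  0.        ,  0.        ]), 'rvec': array([ 1.92354405, -0.44765258,  0.26330947]), 'tvec': array([-0.44239677,  0.20435638,  1.16091797])}
wrist {'fx': 374.4182175442772, 'fy': 374.4182175442772, 'cx': 275.2736063509339, 'cy': 208.59982926623056, 'distortion': array([-0.08449726,  0.        ,  0.        ,  0.        ,  0.        ]), 'rvec': array([-2.43588765,  1.53177185,  0.23538248]), 'tvec': array([-0.64955524, -0.03615082,  0.39302344])}
```

View pics/scene0.png

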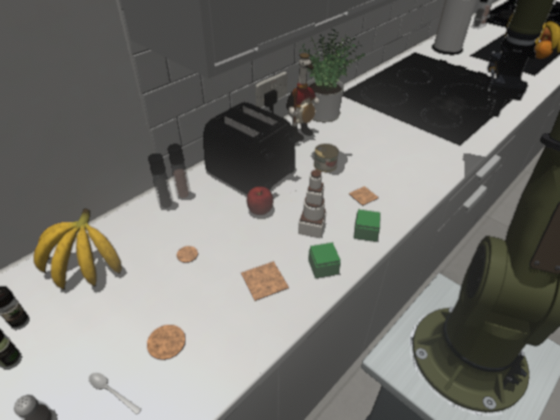

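View pics/side0.png

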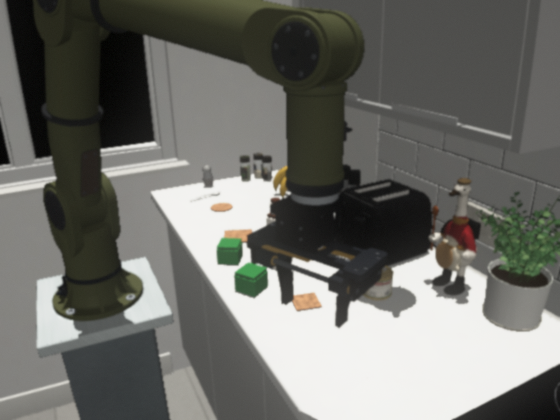

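View pics/wrist0.png

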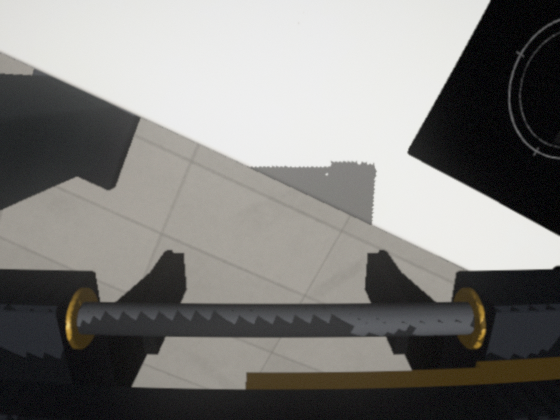

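```bash
cat > h.py <<'E'
import numpy as np, cv2
from scipy.spatial.transform import Rotation as R
from bench import ctrl
def ray(c,uv):
    K=np.array([[c['fx'],0,c['cx']],[0,c['fy'],c['cy']],[0,0,1]])
    p=cv2.undistortPoints(np.array([[uv]],float),K,c['distortion'])[0,0]
    Rm=R.from_rotvec(c['rvec']).as_matrix()
    return -Rm.T@c['tvec'], Rm.T@np.array([p[0],p[1],1.])
def onz(c,uv,z):
    o,d=ray(c,uv); return o+d*(z-o[2])/d[2]
def proj(c,P):
    K=np.array([[c['fx'],0,c['cx']],[0,c['fy'],c['cy']],[0,0,1]])
    return cv2.projectPoints(np.atleast_2d(np.array(P,float)),c['rvec'],c['tvec'],K,c['distortion'])[0][:,0]
def tri(obs):
    A=np.zeros((3,3));b=np.zeros(3)
    for c,uv in obs:
        o,d=ray(c,uv);d=d/np.linalg.norm(d);M=np.eye(3)-np.outer(d,d);A+=M;b+=M@o
    return np.linalg.solve(A,b)
def pose():
    s=ctrl.get_state();return s['position'],R.from_rotvec(s['tool_rot']).as_matrix()
E
python3 - <<'E'
from h import *
np.set_printoptions(precision=4,suppress=True)
c=ctrl.calibration("scene")
for n,uv,z in [("csq",(363.5,196),.006),("cbsq",(264.5,280.5),.006),("cbr",(166,341.5),.006),("csr",(187,254),.006),("stacktop",(316,174),.19),("stackbot",(312,231),0),("apple",(260,213),0),("tin",(327,148),.058),("green1",(325,254),.055),("green2",(368,219),.055),("toaster corner",(247,190),0)]:
    print(n,onz(c,uv,z))
p,T=pose();print(p,T)
w=ctrl.calibration("wrist");Rm=R.from_rotvec(w['rvec']).as_matrix()
o=-Rm.T@w['tvec'];print("cam in tool",T.T@(o-p));print(T.T@Rm.T)
im=cv2.imread("pics/scene0.png")
cv2.imwrite("pics/scene0c.png",cv2.resize(im[130:370,130:410],None,fx=2.5,fy=2.5,interpolation=cv2.INTER_CUBIC))
E
```

```text
csq [ 0.442  -0.2566  0.006 ]
cbsq [0.4323 0.1569 0.006 ]
cbr [0.4678 0.4105 0.006 ]
csr [0.6301 0.2332 0.006 ]
stacktop [ 0.4639 -0.0502  0.19  ]
stackbot [ 0.4609 -0.0501  0.    ]
apple [ 0.6104 -0.0027  0.    ]
tin [ 0.626  -0.3101  0.058 ]
green1 [0.3577 0.0294 0.055 ]
green2 [ 0.3535 -0.139   0.055 ]
toaster corner [ 0.7088 -0.0454  0.    ]
[ 0.2812 -0.5856  0.2327] [[ 0.9014  0.433  -0.0007]
 [ 0.433  -0.9014  0.0013]
 [-0.     -0.0015 -1.    ]]
cam in tool [ 0.0825  0.0005 -0.1522]
[[-0.     -0.9547 -0.2975]
 [ 1.     -0.     -0.0001]
 [ 0.0001 -0.2975  0.9547]]
```

View pics/scene0c.png

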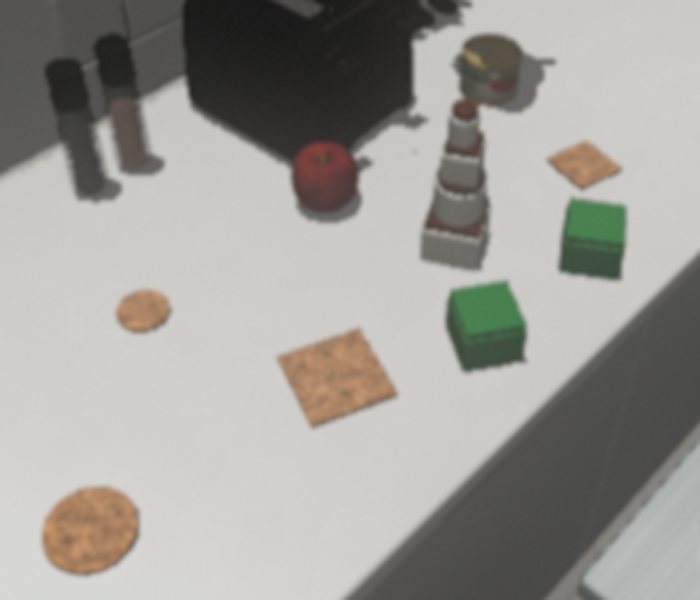

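Request:
servo_tool:
  series:
    - {"travel":[0.0357,-0.0284,-0.0084]}
    - {"travel":[0.0357,-0.0284,-0.0084]}
    - {"travel":[0.0357,-0.0284,-0.0084]}
    - {"travel":[0.0357,-0.0284,-0.0084]}
    - {"travel":[0.0357,-0.0284,-0.0084]}
  claw: 0.087

```text
$.series[0]: bad value
```

Request:
servo_tool:
  series:
    - {"travel":[0.0357,-0.0284,-0.0084]}
    - {"travel":[0.0357,-0.0284,-0.0084]}
    - {"travel":[0.0357,-0.0284,-0.0084]}
    - {"travel":[0,0,0]}
    - {"travel":[0,0,0]}

```text
$.series[0]: bad value
```

Both keys seem to be required.

Request:
servo_tool:
  series:
    - {"travel":[0.0357,-0.0284,-0.0084],"angular":[0,0,0]}
    - {"travel":[0.0357,-0.0284,-0.0084],"angular":[0,0,0]}
    - {"travel":[0.0357,-0.0284,-0.0084],"angular":[0,0,0]}
    - {"travel":[0.0357,-0.0284,-0.0084],"angular":[0,0,0]}
    - {"travel":[0.0357,-0.0284,-0.0084],"angular":[0,0,0]}
  claw: 0.087

```text
time: 0.65
position: [0.3812, -0.3788, 0.2757]
tool_rot: [-3.063, -0.697, 0.0]
ft_force: [0.4, -0.3, 0.5]
grip_width: 1.005
```

Request:
servo_tool:
  series:
    - {"travel":[0.0357,-0.0284,-0.0084],"angular":[0,0,0]}
    - {"travel":[0.0357,-0.0284,-0.0084],"angular":[0,0,0]}
    - {"travel":[0.0357,-0.0284,-0.0084],"angular":[0,0,0]}
    - {"travel":[0,0,0],"angular":[0,0,0]}
    - {"travel":[0,0,0],"angular":[0,0,0]}

```text
time: 1.15
position: [0.4409, -0.2565, 0.3009]
tool_rot: [3.061, 0.702, -0.0]
ft_force: [-1.5, -0.8, -0.5]
grip_width: 0.999
```

```bash
cat >> h.py <<'E'
import pickle
np.set_printoptions(precision=4,suppress=True)
def snap(tag,names=("wrist",)):
    for n in names:
        c=ctrl.calibration(n);im=ctrl.get_image(n)
        cv2.imwrite(f"pics/{tag}_{n}.png",im[:,:,::-1]);pickle.dump(c,open(f"pics/{tag}_{n}.pkl","wb"))
def cal(tag,n="wrist"): return pickle.load(open(f"pics/{tag}_{n}.pkl","rb"))
def plan(xyz,yaw=None):
    p,T=pose(); d=T.T@(np.array(xyz)-p); y0=np.degrees(np.arctan2(T[1,0],T[0,0]))
    print("pos",p,"yaw",y0,"tool-z",T[:,2]); print("travel total",d,"len",np.linalg.norm(d),"rows",np.linalg.norm(d)/.05)
    if yaw is not None: print("tool z turn rad",-np.radians(yaw-y0))
E
python3 -c "
from h import *
snap('a');print(ctrl.get_state()['joint_positions'])"
```

```text
[ 0.8026  0.0108 -0.3263  1.6759  0.0044  1.4558 -0.6472]
```

View pics/a_wrist.png

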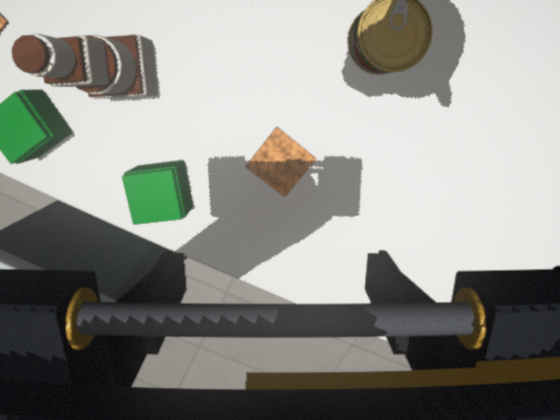

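```bash
cat >> h.py <<'E'
def coaster(tag,box,n="wrist",z=.006,sat=90):
    im=cv2.imread(f"pics/{tag}_{n}.png");c=cal(tag,n)
    x0,y0,x1,y1=box
    hsv=cv2.cvtColor(im,cv2.COLOR_BGR2HSV);m=((hsv[...,0]<22)&(hsv[...,1]>sat)&(hsv[...,2]>60)).astype(np.uint8)
    mm=np.zeros_like(m);mm[y0:y1,x0:x1]=m[y0:y1,x0:x1]
    mm=cv2.morphologyEx(mm,cv2.MORPH_CLOSE,np.ones((5,5)))
    ct=max(cv2.findContours(mm,cv2.RETR_EXTERNAL,cv2.CHAIN_APPROX_NONE)[0],key=cv2.contourArea)[:,0].astype(float)
    W=np.array([onz(c,p,z)[:2] for p in ct])
    r=cv2.minAreaRect((W*1000).astype(np.float32)); e=cv2.fitEllipse((W*1000).astype(np.float32))
    print("rect",r,"ellipse",e,"px",ct.min(0),ct.max(0))
E
python3 - <<'E'
from h import *
coaster('a',(200,100,350,230))
E
```

```text
rect ((445.2811584472656, -261.8863830566406), (60.08755874633789, 60.348548889160156), 77.27438354492188) ellipse ((445.59124755859375, -262.11602783203125), (68.69349670410156, 69.9166030883789), 116.19144439697266) px [249. 128.] [314. 195.]
```

```bash
python3 - <<'E'
from h import *
plan((.455,-.05,.32))
E
```

```text
pos [ 0.44   -0.258   0.3005] yaw 25.652699547186973 tool-z [-0.0007 -0.0007 -1.    ]
travel total [ 0.1035 -0.181  -0.0197] len 0.20943538679371734 rows 4.188707735874346
```

Request:
servo_tool:
  series:
    - {"travel":[0.021,-0.036,-0.004],"angular":[0,0,0]}
    - {"travel":[0.021,-0.036,-0.004],"angular":[0,0,0]}
    - {"travel":[0.021,-0.036,-0.004],"angular":[0,0,0]}
    - {"travel":[0.021,-0.036,-0.004],"angular":[0,0,0]}
    - {"travel":[0.02,-0.036,-0.004],"angular":[0,0,0]}

```text
time: 1.7
position: [0.4559, -0.0507, 0.3205]
tool_rot: [-3.064, -0.692, 0.001]
ft_force: [1.5, -0.1, -0.3]
grip_width: 1.002
```

Request:
servo_tool:
  series:
    - {"travel":[0,0,0],"angular":[0,0,0]}
    - {"travel":[0,0,0],"angular":[0,0,0]}

```text
time: 1.9
position: [0.4561, -0.0514, 0.3205]
tool_rot: [3.063, 0.696, -0.001]
ft_force: [0.3, -0.2, 0.4]
grip_width: 0.996
```

```bash
python3 -c "
from h import *
snap('b',('wrist','side'));plan((.46,-.05,.32))"
```

```text
pos [ 0.4559 -0.0527  0.3202] yaw 25.42862723687282 tool-z [-0.0009 -0.0003 -1.    ]
travel total [ 0.0048 -0.0007  0.0002] len 0.004900478800682487 rows 0.09800957601364974
```

View pics/b_wrist.png

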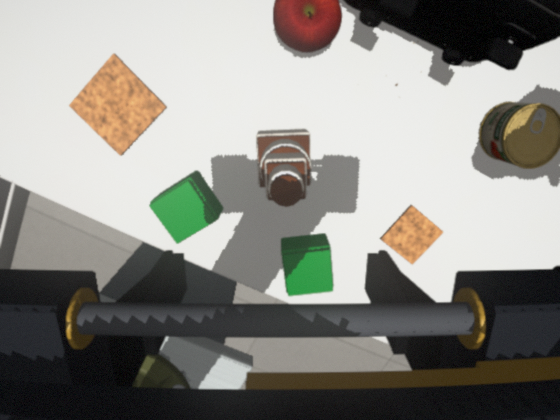

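View pics/b_side.png

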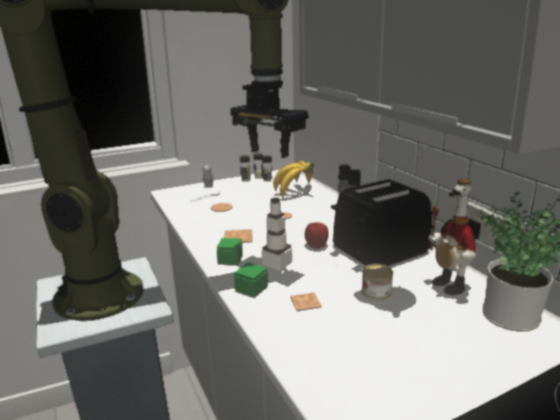

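```bash
python3 - <<'E'
from h import *
im=cv2.imread("pics/b_wrist.png")
cv2.imwrite("pics/b_c.png",cv2.resize(im[115:215,235:335],None,fx=6,fy=6,interpolation=cv2.INTER_CUBIC))
coaster('b',(60,40,180,165));coaster('b',(370,195,450,270))
im=cv2.imread("pics/b_side.png")
cv2.imwrite("pics/b_s.png",cv2.resize(im[185:325,200:340],None,fx=4,fy=4,interpolation=cv2.INTER_CUBIC))
E
```

```text
rect ((434.6309814453125, 153.71163940429688), (86.61563873291016, 86.70310974121094), 68.4935531616211) ellipse ((434.9710998535156, 153.67401123046875), (100.79759216308594, 101.2976303100586), 144.1354217529297) px [70. 55.] [165. 154.]
rect ((445.3828125, -261.5792541503906), (61.49361801147461, 60.093360900878906), 77.26819610595703) ellipse ((445.3159484863281, -261.50225830078125), (69.82388305664062, 71.04902648925781), 160.00064086914062) px [381. 206.] [441. 263.]
```

View pics/b_c.png

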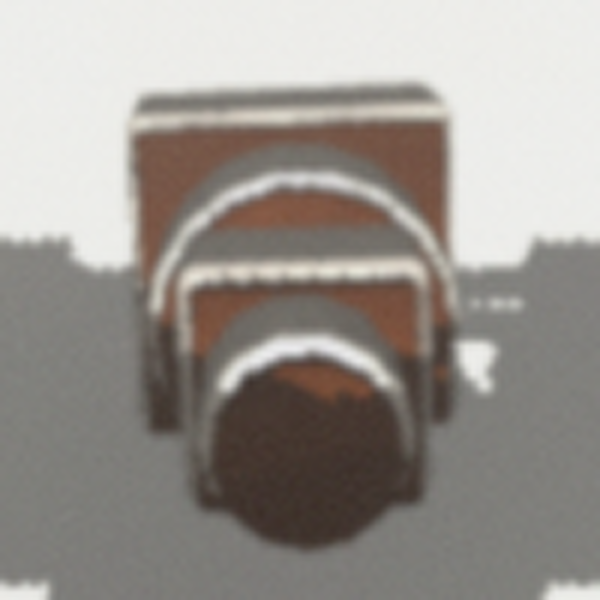

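View pics/b_s.png

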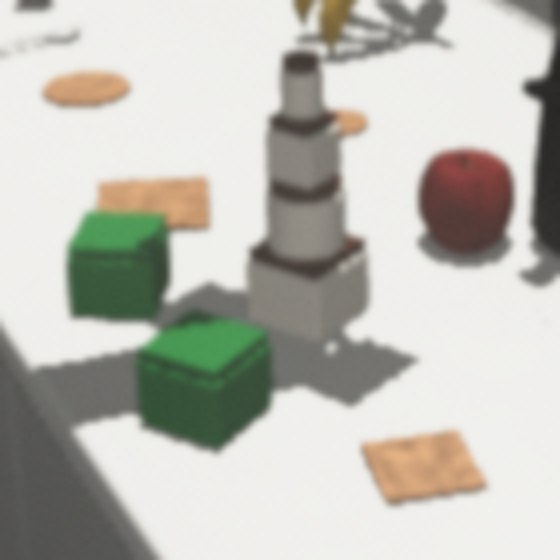

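```bash
python3 - <<'E'
from h import *
w=cal('b');s=cal('b','side')
f=lambda x,y:(235+x/6-.4,115+y/6-.4)
print("top tri",tri([(w,f(308,457)),(s,(275.1,200.2))]), onz(w,f(308,457),.19), onz(s,(275.1,200.2),.19), onz(ctrl.calibration('scene'),(316,174),.19))
for n,a,b,z,h in [("ss",(182,262),(426,257),.141,.019),("bs",(134,116),(447,104),.046,.031)]:
    A=onz(w,f(*a),z);B=onz(w,f(*b),z);d=B-A;L=np.linalg.norm(d);u=d/L
    nrm=np.array([-u[1],u[0],0]); nrm=-nrm if np.dot(nrm,-w['tvec'])is None else nrm
    m=(A+B)/2
    print(n,A,B,"len",L,"yaw",np.degrees(np.arctan2(u[1],u[0])),"ctr opts",m+nrm*h,m-nrm*h)
# side-image corner check of big square lower corner
print(onz(s,(200+318/4,185+340/4),0),onz(s,(200+249/4,185+310/4),0),onz(s,(200+367/4,185+300/4),0))
E
```

```text
top tri [ 0.4669 -0.056   0.1863] [ 0.4679 -0.0555  0.19  ] [ 0.4628 -0.0646  0.19  ] [ 0.4639 -0.0502  0.19  ]
ss [ 0.4758 -0.0323  0.141 ] [ 0.4922 -0.0647  0.141 ] len 0.03628941190086562 yaw -63.18059235842971 ctr opts [ 0.501 -0.04   0.141] [ 0.4671 -0.0571  0.141 ]
bs [ 0.4813 -0.0171  0.046 ] [ 0.5087 -0.0691  0.046 ] len 0.058847576300205096 yaw -62.177928449721946 ctr opts [ 0.5224 -0.0286  0.046 ] [ 0.4676 -0.0576  0.046 ]
[ 0.4578 -0.0915  0.    ] [ 0.4337 -0.0315  0.    ] [ 0.5123 -0.0567  0.    ]
```

```bash
python3 - <<'E'
from h import *
snap('c',('scene','wrist'))
for b in [(340,180,390,210),(235,255,295,305),(140,318,195,365),(170,240,205,270)]: coaster('c',b,'scene')
print()
for b in [(285,285,330,315),(220,225,258,246),(205,200,240,215)]: coaster('b',b,'side')
print();coaster('c',(60,40,180,165));coaster('c',(370,195,450,270))
E
```

```text
rect ((444.7468566894531, -257.9892883300781), (54.356510162353516, 55.39665222167969), 76.9571762084961) ellipse ((444.5454406738281, -258.1264343261719), (60.823143005371094, 61.9287109375), 154.26028442382812) px [351. 188.] [376. 203.]
rect ((433.8106994628906, 155.96121215820312), (82.14716339111328, 82.64885711669922), 67.50955200195312) ellipse ((433.9125671386719, 156.22848510742188), (92.20394134521484, 95.20943450927734), 159.9697723388672) px [243. 263.] [286. 298.]
rect ((468.2109069824219, 410.9266357421875), (74.92449188232422, 73.00003814697266), 43.889278411865234) ellipse ((468.6166076660156, 410.590087890625), (73.17041015625, 73.86930084228516), 86.29581451416016) px [148. 326.] [184. 358.]
rect ((631.1942749023438, 232.81277465820312), (44.433013916015625, 45.09382629394531), 86.95037841796875) ellipse ((631.0120239257812, 233.14337158203125), (44.251617431640625, 45.97478485107422), 25.524547576904297) px [178. 247.] [196. 261.]

rect ((442.5053405761719, -263.1328430175781), (56.93647766113281, 56.99595260620117), 77.07742309570312) ellipse ((442.2837219238281, 
[... 369 characters left out ...]
, 404.6968688964844), (57.42363739013672, 64.919677734375), 61.01950454711914) ellipse ((465.60479736328125, 405.443603515625), (58.77386474609375, 64.75996398925781), 73.95731353759766) px [212. 204.] [230. 210.]

rect ((434.7818298339844, 153.61666870117188), (86.50224304199219, 86.62338256835938), 68.64461517333984) ellipse ((434.8608093261719, 153.57110595703125), (100.37036895751953, 101.72360229492188), 156.59092712402344) px [69. 55.] [164. 153.]
rect ((445.3266906738281, -261.4361877441406), (61.008636474609375, 60.18522644042969), 77.5500259399414) ellipse ((445.4436340332031, -261.55633544921875), (69.73612976074219, 70.73861694335938), 145.6237030029297) px [381. 205.] [441. 262.]
```

View pics/c_scene.png

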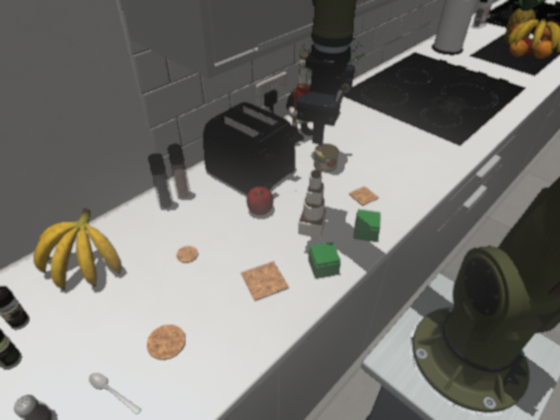

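```bash
python3 -c "
from h import *
plan((.4675,-.056,.25),26.5)"
```

```text
pos [ 0.456  -0.0524  0.3202] yaw 25.429836052405534 tool-z [-0.001   0.0003 -1.    ]
travel total [0.0089 0.0082 0.0702] len 0.07127048139420898 rows 1.4254096278841795
tool z turn rad -0.01867788442166348
```

Request:
servo_tool:
  series:
    - {"travel":[0.0045,0.004,0.035],"angular":[0,0,-0.01]}
    - {"travel":[0.0045,0.004,0.035],"angular":[0,0,-0.009]}
    - {"travel":[0,0,0],"angular":[0,0,0]}
    - {"travel":[0,0,0],"angular":[0,0,0]}

```text
time: 2.5
position: [0.4676, -0.0543, 0.2509]
tool_rot: [-3.056, -0.724, 0.002]
ft_force: [-0.7, -0.2, 1.0]
grip_width: 0.997
```

```bash
python3 -c "
from h import *
snap('d');plan((.4675,-.056,.166),26.5)
im=cv2.imread('pics/d_wrist.png')
cv2.imwrite('pics/d_c.png',cv2.resize(im[150:290,210:350],None,fx=4,fy=4,interpolation=cv2.INTER_CUBIC))"
```

```text
pos [ 0.4683 -0.054   0.252 ] yaw 26.670966323805402 tool-z [ 0.0011 -0.     -1.    ]
travel total [-0.0017  0.0013  0.086 ] len 0.08606411830446531 rows 1.7212823660893062
tool z turn rad 0.002983925260435026
```

View pics/d_c.png

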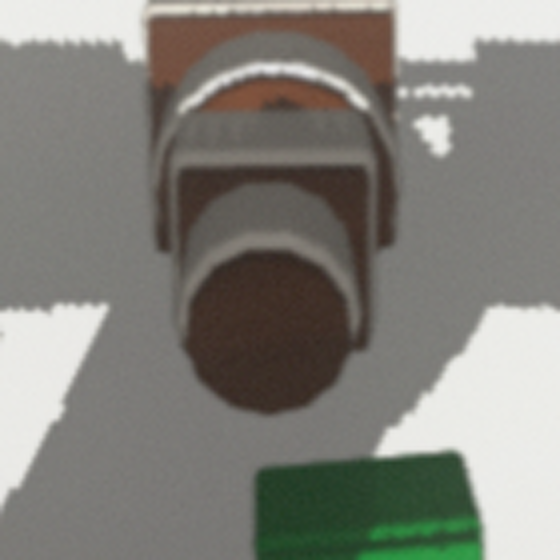

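```bash
python3 - <<'E'
from h import *
b=cal('b');d=cal('d')
g=lambda x,y:(210+x/4-.4,150+y/4-.4)
f=lambda x,y:(235+x/6-.4,115+y/6-.4)
print("top",tri([(b,f(308,457)),(d,g(270,331))]),onz(d,g(270,331),.19))
print("diam",np.linalg.norm(onz(d,g(187,331),.19)-onz(d,g(353,331),.19)))
for n,a,bb,z,h,fa,fb in [("ss",(174,155),(375,155),.141,.019,(182,262),(426,257)),("bs",(146,4),(396,4),.046,.031,(134,116),(447,104))]:
    A=onz(d,g(*a),z);B=onz(d,g(*bb),z);D=B-A;L=np.linalg.norm(D);u=D/L;m=(A+B)/2;nr=np.array([u[1],-u[0],0])
    print(n,"tri",tri([(b,f(*fa)),(d,g(*a))]),tri([(b,f(*fb)),(d,g(*bb))]),"len",L,"yaw",np.degrees(np.arctan2(u[1],u[0])),m+nr*h)
E
```

```text
top [ 0.4658 -0.0568  0.1806] [ 0.469  -0.0552  0.19  ]
diam 0.02525849976894636
ss tri [ 0.4778 -0.0321  0.1527] [ 0.494  -0.0626  0.1563] len 0.036259227802927854 yaw -63.33202097613297 [ 0.466  -0.0578  0.141 ]
bs tri [ 0.4818 -0.0168  0.0502] [ 0.5099 -0.0665  0.0679] len 0.05971284804726493 yaw -63.335468058448136 [ 0.4668 -0.0571  0.046 ]
```

Request:
servo_tool:
  series:
    - {"travel":[-0.0005,0.0005,0.03],"angular":[0,0,0]}
    - {"travel":[-0.0005,0.0005,0.03],"angular":[0,0,0]}
    - {"travel":[0,0,0.015],"angular":[0,0,0]}
    - {"travel":[0,0,0.009],"angular":[0,0,0]}
    - {"travel":[0,0,0],"angular":[0,0,0]}

```text
time: 3.05
position: [0.4677, -0.055, 0.1673]
tool_rot: [3.056, 0.726, 0.001]
ft_force: [-0.2, -0.2, 0.7]
grip_width: 0.998
```

```bash
python3 -c "
from h import *
snap('e',('wrist','scene'));plan((.4675,-.056,.166),26.5)"
```

```text
pos [ 0.4685 -0.055   0.1683] yaw 26.735250456984527 tool-z [ 0.0025 -0.0006 -1.    ]
travel total [-0.0014  0.0005  0.0023] len 0.002756390329687464 rows 0.05512780659374928
tool z turn rad 0.004105895041201292
```

View pics/e_wrist.png

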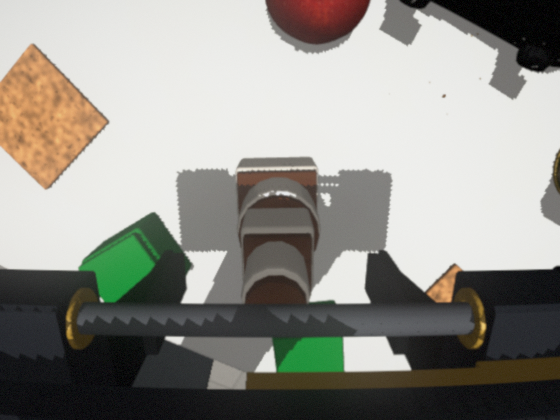

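Request:
servo_tool:
  series:
    - {"travel":[0,0,0],"angular":[0,0,0]}
    - {"travel":[0,0,0],"angular":[0,0,0]}
    - {"travel":[0,0,0],"angular":[0,0,0]}
    - {"travel":[0,0,0],"angular":[0,0,0]}
    - {"travel":[0,0,0],"angular":[0,0,0]}
  claw: 0.015
  squeeze: 20

```text
time: 3.65
position: [0.4675, -0.0548, 0.1668]
tool_rot: [3.056, 0.727, 0.0]
ft_force: [0.0, -0.9, 0.6]
grip_width: 0.631
```

Request:
servo_tool:
  series:
    - {"travel":[0,0,0],"angular":[0,0,0]}
    - {"travel":[0,0,0],"angular":[0,0,0]}
    - {"travel":[0,0,0],"angular":[0,0,0]}

```text
time: 3.95
position: [0.4674, -0.0548, 0.1667]
tool_rot: [3.056, 0.727, -0.0]
ft_force: [-0.9, -0.1, 0.2]
grip_width: 0.355
```

```bash
python3 -c "
from h import *
snap('f',('wrist','side'));plan((.631,.233,.25))"
```

```text
pos [ 0.4674 -0.0549  0.1667] yaw 26.741751293479762 tool-z [-0.     -0.0001 -1.    ]
travel total [ 0.2756 -0.1835 -0.0833] len 0.3414088958532454 rows 6.828177917064908
```

View pics/f_wrist.png

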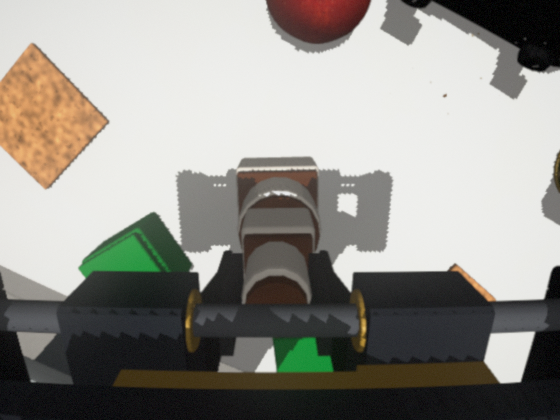

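Request:
servo_tool:
  series:
    - {"travel":[0,0,0],"angular":[0,0,0]}
    - {"travel":[0,0,0],"angular":[0,0,0]}

```text
time: 4.25
position: [0.4674, -0.0548, 0.1667]
tool_rot: [3.056, 0.727, -0.0]
ft_force: [-0.5, 0.1, -0.3]
grip_width: 0.337
```

Request:
servo_tool:
  series:
    - {"travel":[0,0,-0.005],"angular":[0,0,0]}
    - {"travel":[0,0,-0.015],"angular":[0,0,0]}
    - {"travel":[0,0,-0.025],"angular":[0,0,0]}
    - {"travel":[0,0,-0.015],"angular":[0,0,0]}

```text
time: 4.65
position: [0.4679, -0.0547, 0.2285]
tool_rot: [3.056, 0.727, 0.002]
ft_force: [-0.2, 0.5, -1.0]
grip_width: 0.335
```

```bash
python3 -c "
from h import *
snap('g',('wrist','side'));plan((.58,.20,.22))"
```

```text
pos [ 0.4689 -0.0549  0.2291] yaw 26.745724901806305 tool-z [ 0.0043 -0.0012 -1.    ]
travel total [ 0.2139 -0.1776  0.0093] len 0.27818002970344957 rows 5.563600594068991
```

View pics/g_wrist.png

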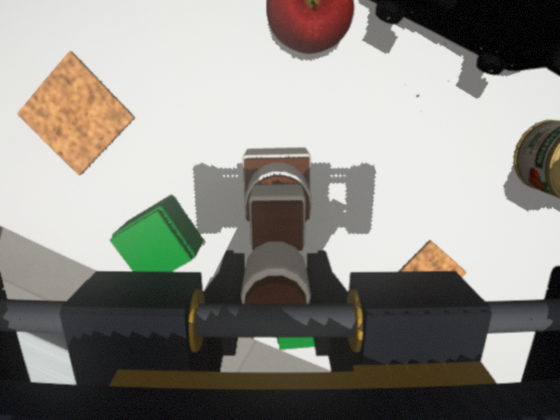

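View pics/g_side.png

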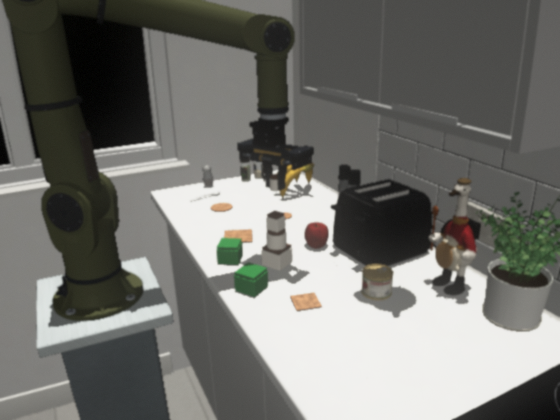

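Request:
servo_tool:
  series:
    - {"travel":[0.02,-0.013,0],"angular":[0,0,0]}
    - {"travel":[0.033,-0.022,0],"angular":[0,0,0]}
    - {"travel":[0.036,-0.024,0.003],"angular":[0,0,0]}
    - {"travel":[0.036,-0.024,0.004],"angular":[0,0,0]}
    - {"travel":[0.036,-0.024,0.004],"angular":[0,0,0]}

```text
time: 5.25
position: [0.5633, 0.1143, 0.2146]
tool_rot: [3.057, 0.725, -0.002]
ft_force: [-0.2, 0.3, -0.3]
grip_width: 0.337
```

Request:
servo_tool:
  series:
    - {"travel":[0.036,-0.024,0.004],"angular":[0,0,0]}
    - {"travel":[0.036,-0.024,0.004],"angular":[0,0,0]}
    - {"travel":[0.03,-0.021,0.004],"angular":[0,0,0]}
    - {"travel":[0.012,-0.008,0.004],"angular":[0,0,0]}
    - {"travel":[0,0,0],"angular":[0,0,0]}

```text
time: 5.75
position: [0.6291, 0.2356, 0.1973]
tool_rot: [-3.053, -0.732, 0.006]
ft_force: [-0.1, 0.2, -1.0]
grip_width: 0.339
```

Request:
servo_tool:
  series:
    - {"travel":[0,0,0],"angular":[0,0,0]}
    - {"travel":[0,0,0],"angular":[0,0,0]}

```text
time: 5.95
position: [0.6303, 0.231, 0.1997]
tool_rot: [3.055, 0.723, -0.001]
ft_force: [0.8, -1.3, -0.5]
grip_width: 0.338
```

```bash
python3 -c "
from h import *
snap('i');plan((.631,.231,.20))"
```

```text
pos [0.6304 0.231  0.2001] yaw 26.600446686535605 tool-z [ 0.0006 -0.0016 -1.    ]
travel total [0.0005 0.0003 0.0001] len 0.0005802240165339373 rows 0.011604480330678745
```

View pics/i_wrist.png

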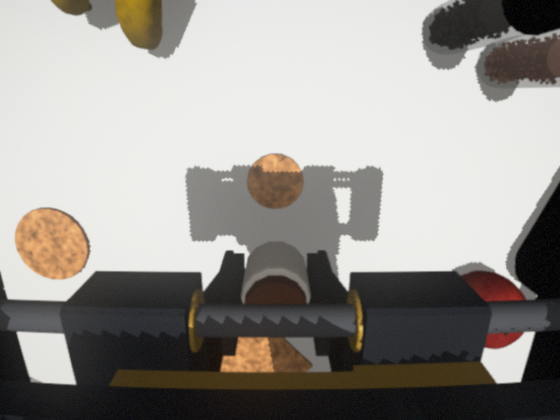

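```bash
python3 - <<'E'
from h import *
coaster('i',(240,145,310,215),sat=60);coaster('i',(0,195,95,290))
im=cv2.imread('pics/i_wrist.png')
cv2.imwrite('pics/i_c.png',cv2.resize(im[140:310,220:340],None,fx=4,fy=3.5,interpolation=cv2.INTER_CUBIC))
E
```

```text
rect ((631.5009765625, 231.50045776367188), (52.32347869873047, 52.21664810180664), 71.73399353027344) ellipse ((631.7471923828125, 231.31607055664062), (51.85183334350586, 52.35320281982422), 131.87216186523438) px [247. 154.] [302. 208.]
rect ((469.35980224609375, 408.54095458984375), (77.0914306640625, 79.14776611328125), 26.592294692993164) ellipse ((469.5191955566406, 408.6194763183594), (77.1355209350586, 78.28555297851562), 53.60658264160156) px [ 15. 209.] [ 87. 278.]
```

View pics/i_c.png

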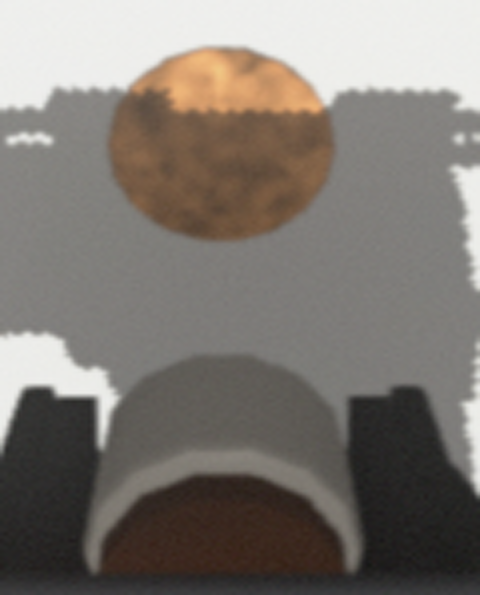

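```bash
cat >> h.py <<'E'
CO=np.array([.0825,.0005,-.1522])
TC=np.array([[0,-.9547,-.2975],[1,0,0],[0,-.2975,.9547]])
def intool(c,uv,zt):
    K=np.array([[c['fx'],0,c['cx']],[0,c['fy'],c['cy']],[0,0,1]])
    q=cv2.undistortPoints(np.array([[uv]],float),K,c['distortion'])[0,0]
    d=TC@np.array([q[0],q[1],1]);return CO+d*(zt-CO[2])/d[2]
E
python3 - <<'E'
from h import *
c=cal('i')
print(intool(c,(275.1,240.7),.0167),intool(c,(275.1,267.6),-.0143))
p,T=pose();Rm=R.from_rotvec(c['rvec']).as_matrix();print(T.T@(-Rm.T@c['tvec']-p))
print(onz(c,(275.1,240.7),p[2]-.0167))
E
```

```text
[0.0135 0.0004 0.0167] [ 0.0144  0.0004 -0.0143]
[ 0.0824  0.0004 -0.1519]
[0.6426 0.2367 0.1834]
```

```bash
python3 -c "
from h import *
plan((.6325,.232,.028))"
```

```text
pos [0.6304 0.231  0.2001] yaw 26.600446686535605 tool-z [ 0.0006 -0.0016 -1.    ]
travel total [ 0.0023 -0.0002  0.1721] len 0.17206820177144028 rows 3.4413640354288053
```

Request:
servo_tool:
  series:
    - {"travel":[0.0005,0,0.03],"angular":[0,0,0]}
    - {"travel":[0.0005,0,0.045],"angular":[0,0,0]}
    - {"travel":[0.0005,0,0.045],"angular":[0,0,0]}
    - {"travel":[0.0005,0,0.035],"angular":[0,0,0]}
    - {"travel":[0,0,0.012],"angular":[0,0,0]}

```text
time: 6.5
position: [0.6297, 0.2309, 0.0288]
tool_rot: [3.055, 0.723, -0.01]
ft_force: [-0.7, -0.3, -0.8]
grip_width: 0.332
```

Request:
servo_tool:
  series:
    - {"travel":[0,0,0.002],"angular":[0,0,0]}
    - {"travel":[0,0,0],"angular":[0,0,0]}
    - {"travel":[0,0,0],"angular":[0,0,0]}

```text
time: 6.8
position: [0.6337, 0.2348, 0.0335]
tool_rot: [-3.056, -0.726, -0.007]
ft_force: [0.4, -0.0, -0.8]
grip_width: 0.341
```

```bash
python3 -c "
from h import *
snap('j');plan((.6325,.232,.0227))
im=cv2.imread('pics/j_wrist.png')
cv2.imwrite('pics/j_c.png',cv2.resize(im[170:310,200:360],None,fx=4,fy=4,interpolation=cv2.INTER_CUBIC))"
```

```text
pos [0.6336 0.2348 0.0334] yaw 26.731445868282393 tool-z [ 0.004   0.0011 -1.    ]
travel total [-0.0023  0.002   0.0107] len 0.011090875622080876 rows 0.22181751244161751
```

View pics/j_c.png

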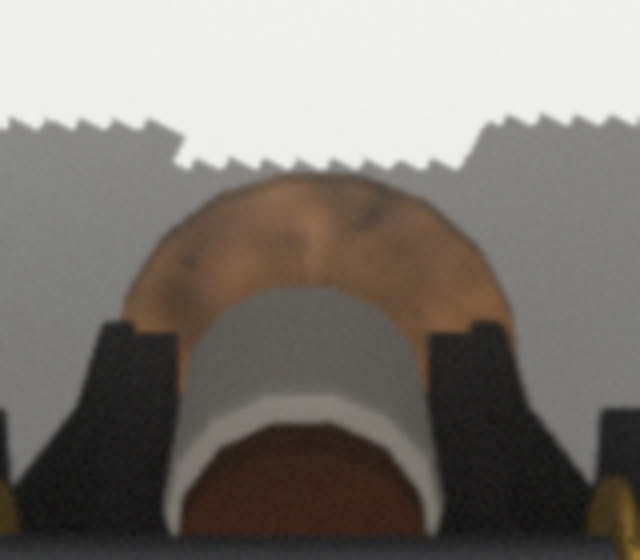

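Request:
servo_tool:
  series:
    - {"travel":[-0.001,0.001,0.003],"angular":[0,0,0]}
    - {"travel":[-0.0013,0.001,0.003],"angular":[0,0,0]}
    - {"travel":[0,0,0.002],"angular":[0,0,0]}
    - {"travel":[0,0,0],"angular":[0,0,0]}
    - {"travel":[0,0,0],"angular":[0,0,0]}

```text
time: 7.35
position: [0.6309, 0.231, 0.0229]
tool_rot: [3.056, 0.726, -0.0]
ft_force: [-0.5, -1.4, 2.7]
grip_width: 0.341
```

```bash
python3 - <<'E'
from h import *
snap('k');plan((.6325,.232,.0227))
im=cv2.imread('pics/k_wrist.png')
cv2.imwrite('pics/k_c.png',cv2.resize(im[170:310,200:360],None,fx=4,fy=4,interpolation=cv2.INTER_CUBIC))
E
```

```text
pos [0.6309 0.231  0.0228] yaw 26.736434362890947 tool-z [-0.0002 -0.0007 -1.    ]
travel total [ 0.0019 -0.0002  0.0001] len 0.0019403992142543838 rows 0.03880798428508767
```

View pics/k_c.png

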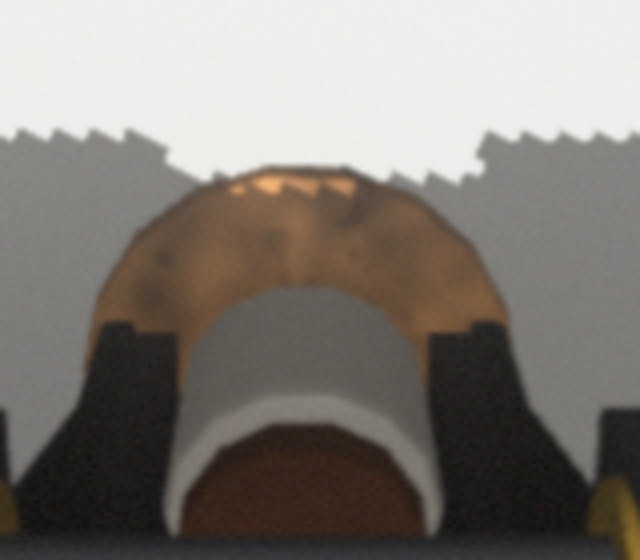

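```bash
python3 - <<'E'
from h import *
c=cal('k');g=lambda x,y:(200+x/4-.4,170+y/4-.4)
print(onz(c,g(300,166),.006),onz(c,g(304,286),.006))
print([intool(c,g(*q),.0168) for q in [(300,166),(304,286),(92,330),(507,330)]])
E
```

```text
[0.6564 0.2437 0.006 ] [0.643  0.2363 0.006 ]
[array([0.0286, 0.0002, 0.0168]), array([0.0133, 0.0007, 0.0168]), array([ 0.0074, -0.0254,  0.0168]), array([0.0074, 0.0256, 0.0168])]
```

Request:
servo_tool:
  series:
    - {"travel":[0,0,-0.003],"angular":[0,0,0]}
    - {"travel":[0.0024,-0.0004,0],"angular":[0,0,0]}
    - {"travel":[0,0,0],"angular":[0,0,0]}
    - {"travel":[0,0,0.0015],"angular":[0,0,0]}
    - {"travel":[0,0,0.0015],"angular":[0,0,0]}

```text
time: 7.9
position: [0.6328, 0.2329, 0.0228]
tool_rot: [3.056, 0.727, -0.0]
ft_force: [-4.0, -2.4, 8.9]
grip_width: 0.338
```

Request:
servo_tool:
  series:
    - {"travel":[0,0,0],"angular":[0,0,0]}
    - {"travel":[0,0,0],"angular":[0,0,0]}

```text
time: 8.1
position: [0.6328, 0.2329, 0.0228]
tool_rot: [-3.056, -0.727, 0.0]
ft_force: [-1.1, 0.7, 1.7]
grip_width: 0.334
```

```bash
python3 - <<'E'
from h import *
snap('l');plan((.6325,.232,.0227))
im=cv2.imread('pics/l_wrist.png')
cv2.imwrite('pics/l_c.png',cv2.resize(im[170:310,200:360],None,fx=4,fy=4,interpolation=cv2.INTER_CUBIC))
E
```

```text
pos [0.6328 0.2329 0.0228] yaw 26.752144337717315 tool-z [ 0.  0. -1.]
travel total [-0.0006  0.0007  0.0001] len 0.0009555163151502218 rows 0.019110326303004434
```

View pics/l_c.png

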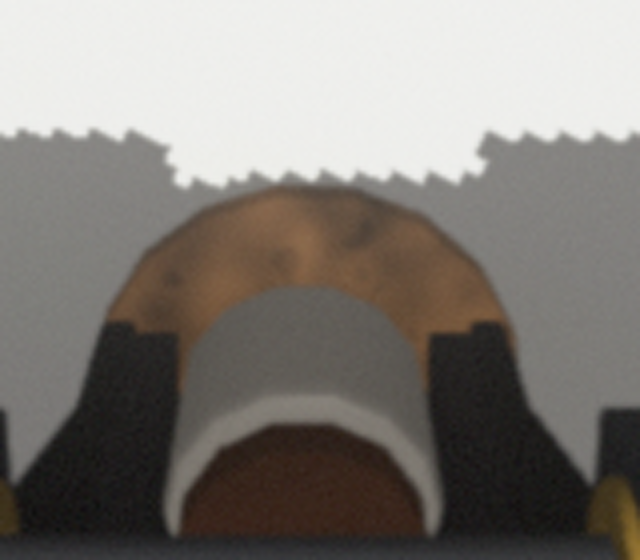

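Request:
servo_tool:
  series:
    - {"travel":[0,0,0],"angular":[0,0,0]}
    - {"travel":[0,0,0],"angular":[0,0,0]}
    - {"travel":[0,0,0],"angular":[0,0,0]}
    - {"travel":[0,0,0],"angular":[0,0,0]}
  claw: 0.06

```text
time: 8.55
position: [0.6328, 0.2327, 0.0226]
tool_rot: [3.056, 0.726, -0.0]
ft_force: [0.4, -0.7, -0.2]
grip_width: 0.621
```

Request:
servo_tool:
  series:
    - {"travel":[0,0,-0.01],"angular":[0,0,0]}
    - {"travel":[0,0,-0.03],"angular":[0,0,0]}
    - {"travel":[0,0,-0.045],"angular":[0,0,0]}
    - {"travel":[0,0,-0.045],"angular":[0,0,0]}
    - {"travel":[0,0,-0.045],"angular":[0,0,0]}
  claw: 0.087

```text
time: 9.05
position: [0.6326, 0.2329, 0.2003]
tool_rot: [-3.056, -0.727, -0.001]
ft_force: [0.8, 0.3, -0.6]
grip_width: 0.98
```

```bash
python3 - <<'E'
from h import *
snap('m');plan((.4675,-.056,.22),26.7)
im=cv2.imread('pics/m_wrist.png')
cv2.imwrite('pics/m_c.png',cv2.resize(im[120:260,200:360],None,fx=4,fy=4,interpolation=cv2.INTER_CUBIC))
E
```

```text
pos [0.636  0.235  0.2096] yaw 26.74881866966514 tool-z [ 0.0127  0.0046 -0.9999]
travel total [-0.2813  0.1841 -0.0139] len 0.3364594104751648 rows 6.729188209503296
tool z turn rad 0.0008520465221002022
```

View pics/m_c.png

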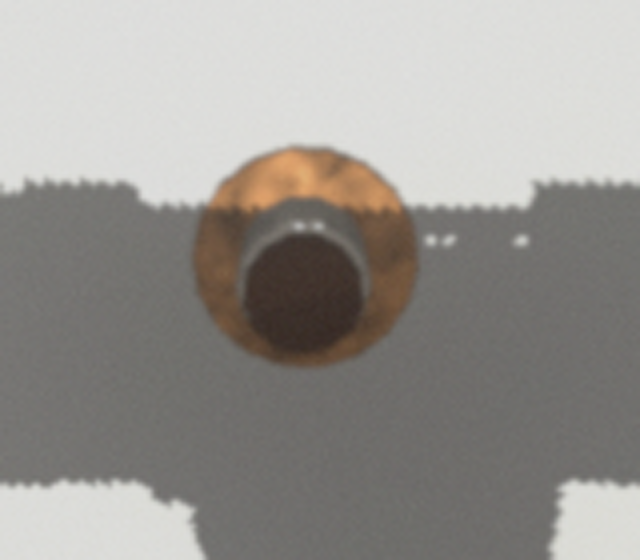

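Request:
servo_tool:
  series:
    - {"travel":[-0.035,0.023,-0.0025],"angular":[0,0,0]}
    - {"travel":[-0.035,0.023,-0.0025],"angular":[0,0,0]}
    - {"travel":[-0.035,0.023,-0.0025],"angular":[0,0,0]}
    - {"travel":[-0.035,0.023,-0.0025],"angular":[0,0,0]}
    - {"travel":[-0.035,0.023,-0.0025],"angular":[0,0,0]}

```text
time: 9.6
position: [0.5273, 0.0509, 0.2108]
tool_rot: [3.055, 0.729, 0.001]
ft_force: [0.2, -0.4, -0.5]
grip_width: 1.0
```

Request:
servo_tool:
  series:
    - {"travel":[-0.035,0.023,0],"angular":[0,0,0]}
    - {"travel":[-0.035,0.023,0],"angular":[0,0,0]}
    - {"travel":[-0.035,0.023,0],"angular":[0,0,0]}
    - {"travel":[0,0,0],"angular":[0,0,0]}
    - {"travel":[0,0,0],"angular":[0,0,0]}

```text
time: 10.1
position: [0.4655, -0.0581, 0.2109]
tool_rot: [3.056, 0.723, 0.002]
ft_force: [0.4, -0.1, 0.4]
grip_width: 1.001
```

```bash
python3 - <<'E'
from h import *
snap('n');plan((.4675,-.056,.125),26.7)
im=cv2.imread('pics/n_wrist.png')
cv2.imwrite('pics/n_c.png',cv2.resize(im[120:300,190:370],None,fx=4,fy=4,interpolation=cv2.INTER_CUBIC))
E
```

```text
pos [ 0.466  -0.0568  0.2109] yaw 26.770763218162475 tool-z [ 0.0014 -0.0002 -1.    ]
travel total [ 0.0016 -0.0001  0.0859] len 0.08587210137572313 rows 1.7174420275144624
tool z turn rad 0.001235051146242258
```

View pics/n_c.png

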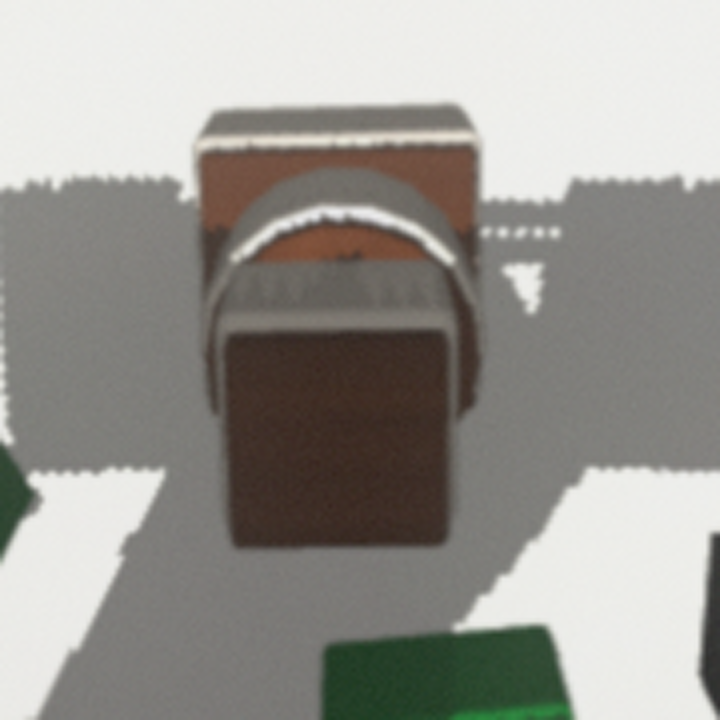

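```bash
python3 - <<'E'
from h import *
c=cal('n');g=lambda x,y:(190+x/4-.4,120+y/4-.4)
P=[onz(c,g(*q),.15) for q in [(226,333),(452,330),(447,545),(233,548)]]
print(np.mean(P,0)); P=np.array(P)
for i in range(4):
    d=P[(i+1)%4]-P[i];print(np.linalg.norm(d),np.degrees(np.arctan2(d[1],d[0]))%90)
E
```

```text
[ 0.4678 -0.057   0.15  ]
0.033542326970358596 27.39297100345877
0.034806627217573174 26.61956215162533
0.03328220613974643 27.469704471359606
0.034848660213625364 27.04823830462584
```

Request:
servo_tool:
  series:
    - {"travel":[0.001,0.0005,0.03],"angular":[0,0,-0.003]}
    - {"travel":[0.0005,0.0005,0.03],"angular":[0,0,-0.003]}
    - {"travel":[0,0,0.018],"angular":[0,0,0]}
    - {"travel":[0,0,0.01],"angular":[0,0,0]}
    - {"travel":[0,0,0],"angular":[0,0,0]}

```text
time: 10.65
position: [0.467, -0.0562, 0.1212]
tool_rot: [-3.051, -0.739, 0.003]
ft_force: [-0.5, 0.1, 0.1]
grip_width: 0.999
```

Request:
servo_tool:
  series:
    - {"travel":[0,0,0],"angular":[0,0,0]}
    - {"travel":[0,0,0],"angular":[0,0,0]}

```text
time: 10.85
position: [0.4685, -0.0575, 0.1234]
tool_rot: [3.053, 0.736, 0.003]
ft_force: [-0.4, -0.6, -0.6]
grip_width: 1.0
```

```bash
python3 - <<'E'
from h import *
plan((.4678,-.057,.123),27)
E
```

```text
pos [ 0.4685 -0.0575  0.1234] yaw 27.120372244326106 tool-z [ 0.0022 -0.0005 -1.    ]
travel total [-0.0004 -0.0008  0.0004] len 0.0009484726418060049 rows 0.018969452836120098
tool z turn rad 0.0021008919915056078
```

Request:
servo_tool:
  series:
    - {"travel":[0,-0.0005,0],"angular":[0,0,0]}
    - {"travel":[0,0,0],"angular":[0,0,0]}
    - {"travel":[0,0,0],"angular":[0,0,0]}
    - {"travel":[0,0,0],"angular":[0,0,0]}
    - {"travel":[0,0,0],"angular":[0,0,0]}
  claw: 0.025
  squeeze: 22

```text
time: 11.35
position: [0.4671, -0.0574, 0.1223]
tool_rot: [3.054, 0.736, 0.0]
ft_force: [-1.1, -0.1, 0.1]
grip_width: 0.631
```

Request:
servo_tool:
  series:
    - {"travel":[0,0,0],"angular":[0,0,0]}
    - {"travel":[0,0,0],"angular":[0,0,0]}
    - {"travel":[0,0,0],"angular":[0,0,0]}
    - {"travel":[0,0,0],"angular":[0,0,0]}
    - {"travel":[0,0,0],"angular":[0,0,0]}

```text
time: 11.85
position: [0.4671, -0.0571, 0.1222]
tool_rot: [-3.054, -0.736, 0.0]
ft_force: [-0.3, 0.2, -0.5]
grip_width: 0.433
```

```bash
python3 - <<'E'
from h import *
s=ctrl.get_state();print(s['position'],s['grip_width'],s['ft_force'])
E
```

```text
[ 0.4671 -0.0571  0.1222] 0.43286322255732085 [-0.3308  0.2151 -0.5131]
```

Request:
servo_tool:
  series:
    - {"travel":[0,0,-0.006],"angular":[0,0,0]}
    - {"travel":[0,0,-0.018],"angular":[0,0,0]}
    - {"travel":[0,0,-0.025],"angular":[0,0,0]}
    - {"travel":[0,0,-0.012],"angular":[0,0,0]}
    - {"travel":[0,0,0],"angular":[0,0,0]}

```text
time: 12.35
position: [0.4684, -0.0576, 0.185]
tool_rot: [3.052, 0.735, 0.005]
ft_force: [-0.5, 0.0, -2.3]
grip_width: 0.435
```

```bash
python3 - <<'E'
from h import *
snap('o',('wrist','side'));plan((.4454,-.2616,.185),-12.6)
a=cv2.imread('pics/o_wrist.png');b=cv2.imread('pics/o_side.png')[100:340,130:450]
cv2.imwrite('pics/o_c.png',np.vstack([cv2.resize(a,(400,300)),cv2.resize(b,(400,300))]))
E
```

```text
pos [ 0.4668 -0.0574  0.1827] yaw 27.080746247364527 tool-z [-0.0006 -0.0003 -1.    ]
travel total [-0.112   0.1721 -0.0022] len 0.20529406430770775 rows 4.105881286154155
tool z turn rad 0.6925596716648953
```

View pics/o_c.png

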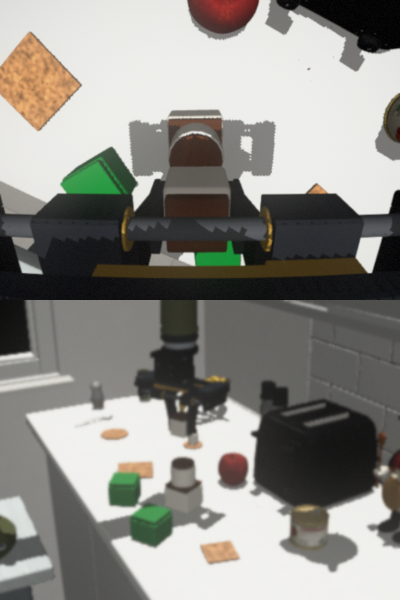

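Small square held, lower two intact. Carry to its coaster.

Request:
servo_tool:
  series:
    - {"travel":[-0.016,0.025,0],"angular":[0,0,0]}
    - {"travel":[-0.026,0.04,0],"angular":[0,0,0]}
    - {"travel":[-0.026,0.04,0],"angular":[0,0,0]}
    - {"travel":[-0.026,0.04,0],"angular":[0,0,0]}
    - {"travel":[-0.018,0.027,-0.002],"angular":[0,0,0]}

```text
time: 12.95
position: [0.4435, -0.2648, 0.1832]
tool_rot: [-3.054, -0.73, 0.005]
ft_force: [0.0, 0.3, -2.4]
grip_width: 0.434
```

Request:
servo_tool:
  series:
    - {"travel":[0,0,0],"angular":[0,0,0.138]}
    - {"travel":[0,0,0],"angular":[0,0,0.138]}
    - {"travel":[0,0,0],"angular":[0,0,0.138]}
    - {"travel":[0,0,0],"angular":[0,0,0.138]}
    - {"travel":[0,0,0],"angular":[0,0,0.138]}

```text
time: 13.45
position: [0.4448, -0.261, 0.1834]
tool_rot: [-3.121, 0.349, 0.004]
ft_force: [0.4, 0.2, -2.1]
grip_width: 0.436
```

Request:
servo_tool:
  series:
    - {"travel":[0,0,0],"angular":[0,0,0]}
    - {"travel":[0,0,0],"angular":[0,0,0]}
    - {"travel":[0,0,0],"angular":[0,0,0]}

```text
time: 13.75
position: [0.4454, -0.2612, 0.1846]
tool_rot: [-3.123, 0.337, 0.002]
ft_force: [0.3, -0.3, -2.0]
grip_width: 0.435
```

```bash
python3 - <<'E'
from h import *
snap('p');plan((.4454,-.2616,.1),-12.6)
E
```

```text
pos [ 0.4455 -0.2613  0.1848] yaw -12.337595641318728 tool-z [-0.0006  0.0003 -1.    ]
travel total [-0.      0.0003  0.0848] len 0.08480807185538056 rows 1.696161437107611
tool z turn rad 0.004579820030572352
```

View pics/p_wrist.png

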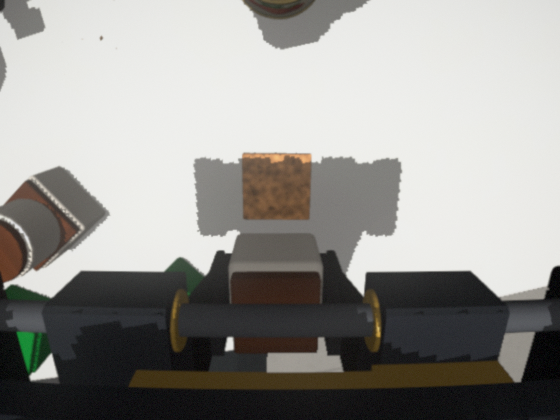

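```bash
python3 - <<'E'
from h import *
coaster('p',(230,140,325,228),sat=60)
im=cv2.imread('pics/p_wrist.png')
cv2.imwrite('pics/p_c.png',cv2.resize(im[140:310,210:350],None,fx=4,fy=3.5,interpolation=cv2.INTER_CUBIC))
E
```

```text
rect ((445.36602783203125, -262.0539855957031), (61.39950942993164, 61.880069732666016), 77.44715881347656) ellipse ((445.3031921386719, -262.10968017578125), (71.26817321777344, 71.62911987304688), 98.76191711425781) px [242. 153.] [310. 219.]
```

View pics/p_c.png

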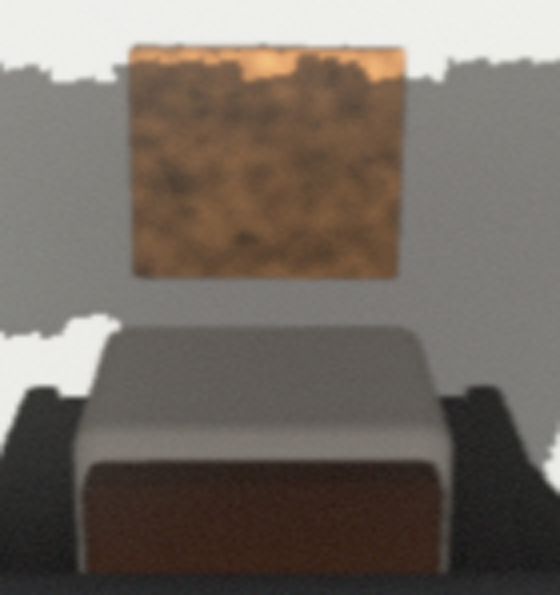

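```bash
python3 - <<'E'
from h import *
c=cal('p');print(intool(c,(275.1,232.7),.0172),intool(c,(275.1,140+430/3.5-.4),-.0188))
p,T=pose();print("yaw",np.degrees(np.arctan2(T[1,0],T[0,0])),T.T@(np.array([.4454,-.2618,.03])-p))
E
```

```text
[0.0175 0.0004 0.0172] [ 0.0189  0.0004 -0.0188]
yaw -12.337595641318728 [0.0001 0.0005 0.1548]
```

Request:
servo_tool:
  series:
    - {"travel":[0.0005,0,0.025],"angular":[0,0,0.004]}
    - {"travel":[0.0004,0,0.035],"angular":[0,0,0]}
    - {"travel":[0,0,0.035],"angular":[0,0,0]}
    - {"travel":[0,0,0.035],"angular":[0,0,0]}
    - {"travel":[0,0,0.02],"angular":[0,0,0]}

```text
time: 14.3
position: [0.4449, -0.2607, 0.0324]
tool_rot: [-3.121, 0.344, 0.005]
ft_force: [-0.2, -1.0, -2.3]
grip_width: 0.435
```

Request:
servo_tool:
  series:
    - {"travel":[0,0,0],"angular":[0,0,0]}
    - {"travel":[0,0,0],"angular":[0,0,0]}
    - {"travel":[0,0,0],"angular":[0,0,0]}

```text
time: 14.6
position: [0.448, -0.2624, 0.0369]
tool_rot: [3.121, -0.346, 0.004]
ft_force: [0.8, 0.2, -2.6]
grip_width: 0.434
```

```bash
python3 - <<'E'
from h import *
snap('q');p,T=pose();print("yaw",np.degrees(np.arctan2(T[1,0],T[0,0])),T.T@(np.array([.4454,-.2618,.0232])-p),p,ctrl.get_state()['ft_force'])
im=cv2.imread('pics/q_wrist.png')
cv2.imwrite('pics/q_c.png',cv2.resize(im[160:310,190:360],None,fx=4,fy=4,interpolation=cv2.INTER_CUBIC))
E
```

```text
yaw -12.661636291052302 [-0.0027 -0.      0.0138] [ 0.448  -0.2624  0.037 ] [ 1.0723  0.7876 -2.5642]
```

View pics/q_c.png

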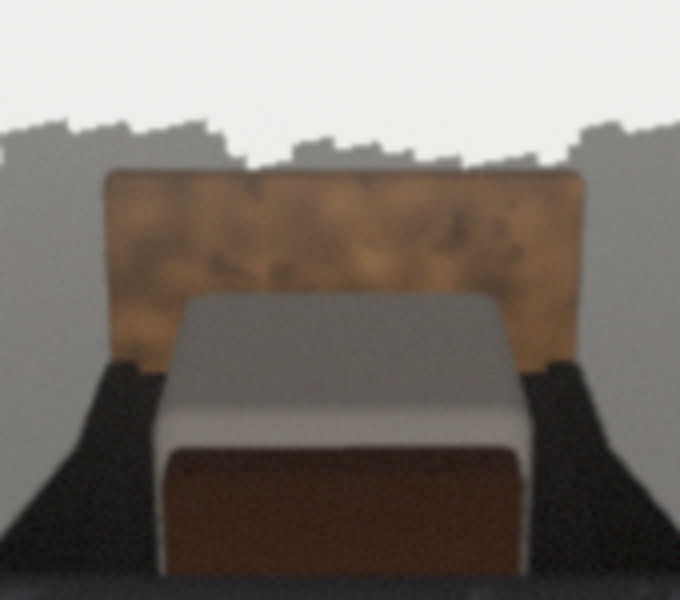

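Request:
servo_tool:
  series:
    - {"travel":[-0.001,0,0.004],"angular":[0,0,0]}
    - {"travel":[-0.0008,0,0.004],"angular":[0,0,0]}
    - {"travel":[0,0,0.003],"angular":[0,0,0]}
    - {"travel":[0,0,0],"angular":[0,0,0]}
    - {"travel":[0,0,0],"angular":[0,0,0]}

```text
time: 15.15
position: [0.4448, -0.2612, 0.0241]
tool_rot: [-3.122, 0.347, 0.0]
ft_force: [-0.3, 0.3, -2.1]
grip_width: 0.434
```

```bash
python3 - <<'E'
from h import *
snap('r');p,T=pose();print("yaw",np.degrees(np.arctan2(T[1,0],T[0,0])),T.T@(np.array([.4454,-.2618,.0232])-p),p,ctrl.get_state()['ft_force'])
im=cv2.imread('pics/r_wrist.png')
cv2.imwrite('pics/r_c.png',cv2.resize(im[160:310,190:360],None,fx=4,fy=4,interpolation=cv2.INTER_CUBIC))
E
```

```text
yaw -12.668740339839665 [0.0006 0.0004 0.001 ] [ 0.4449 -0.2612  0.0242] [-0.4603 -0.221  -1.4811]
```

View pics/r_c.png

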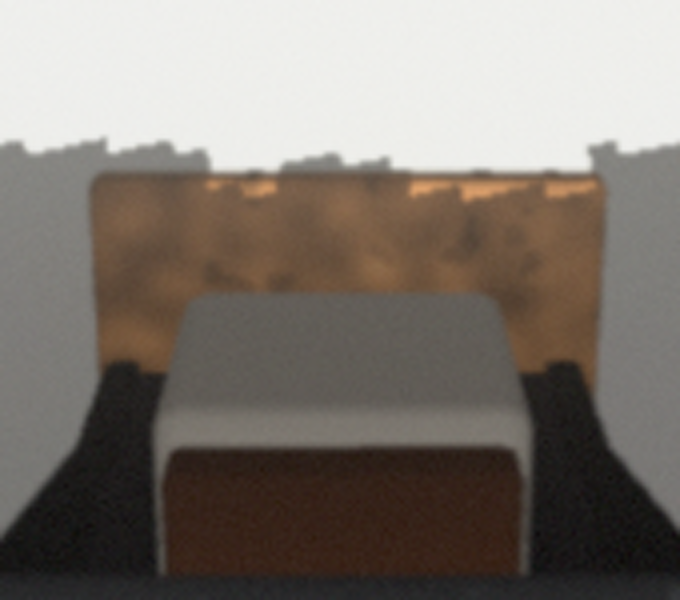

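```bash
python3 - <<'E'
from h import *
c=cal('r');g=lambda x,y:(190+x/4-.4,160+y/4-.4)
print([intool(c,g(*q),z) for q,z in [((348,173),.0182),((342,294),.0172),((92,190),.0182),((604,190),.0182)]])
E
```

```text
[array([0.0323, 0.0011, 0.0182]), array([0.0173, 0.0004, 0.0172]), array([ 0.0302, -0.0294,  0.0182]), array([0.0302, 0.0317, 0.0182])]
```

```bash
python3 - <<'E'
from h import *
c=cal('m');g=lambda x,y:(200+x/4-.4,120+y/4-.4)
A=[onz(c,g(*q),z) for q,z in [((305,147),.006),((305,366),.006),((305,197),.006),((305,232),.046),((305,352),.046)]]
o=A[1];u=(A[0]-A[1]);u[2]=0;u/=np.linalg.norm(u)
print([float(np.dot(a-o,u)) for a in A])
E
```

```text
[0.05346735328366713, 0.0, 0.04164792316815852, 0.042133378486523494, 0.015871863671199]
```

Request:
servo_tool:
  series:
    - {"travel":[0.0007,0.0006,0],"angular":[0,0,0]}
    - {"travel":[0,0,0.001],"angular":[0,0,0]}
    - {"travel":[0,0,0.0003],"angular":[0,0,0]}
    - {"travel":[0,0,0],"angular":[0,0,0]}

```text
time: 15.6
position: [0.4457, -0.2622, 0.0232]
tool_rot: [3.122, -0.347, 0.001]
ft_force: [-0.2, -0.2, 0.3]
grip_width: 0.437
```

```bash
python3 - <<'E'
from h import *
p,T=pose();print("yaw",np.degrees(np.arctan2(T[1,0],T[0,0])),T.T@(np.array([.4454,-.262,.0232])-p),p,ctrl.get_state()['ft_force'])
E
```

```text
yaw -12.673929040306714 [-0.0003 -0.0002  0.    ] [ 0.4457 -0.2622  0.0232] [-0.1892 -0.1512  0.3121]
```

Request:
servo_tool:
  series:
    - {"travel":[0,0,0],"angular":[0,0,0]}
    - {"travel":[0,0,0],"angular":[0,0,0]}
    - {"travel":[0,0,0],"angular":[0,0,0]}
    - {"travel":[0,0,0],"angular":[0,0,0]}
    - {"travel":[0,0,0],"angular":[0,0,0]}
  claw: 0.065

```text
time: 16.1
position: [0.4454, -0.262, 0.023]
tool_rot: [3.122, -0.347, 0.0]
ft_force: [0.1, 0.1, 0.9]
grip_width: 0.731
```

Request:
servo_tool:
  series:
    - {"travel":[0,0,-0.01],"angular":[0,0,0]}
    - {"travel":[0,0,-0.03],"angular":[0,0,0]}
    - {"travel":[0,0,-0.045],"angular":[0,0,0]}
    - {"travel":[0,0,-0.045],"angular":[0,0,0]}
    - {"travel":[0,0,-0.025],"angular":[0,0,0]}
  claw: 0.087

```text
time: 16.6
position: [0.4471, -0.2626, 0.1828]
tool_rot: [3.12, -0.346, 0.009]
ft_force: [0.2, -0.2, -0.4]
grip_width: 0.991
```

Request:
servo_tool:
  series:
    - {"travel":[0,0,0],"angular":[0,0,0]}
    - {"travel":[0,0,0],"angular":[0,0,0]}

```text
time: 16.8
position: [0.4456, -0.2621, 0.1788]
tool_rot: [3.121, -0.347, 0.002]
ft_force: [-0.4, 0.6, 0.2]
grip_width: 0.997
```

```bash
python3 - <<'E'
from h import *
snap('s');plan((.4675,-.056,.2),26.7)
im=cv2.imread('pics/s_wrist.png')
cv2.imwrite('pics/s_c.png',cv2.resize(im[130:280,200:350],None,fx=4,fy=4,interpolation=cv2.INTER_CUBIC))
E
```

```text
pos [ 0.4449 -0.2617  0.1775] yaw -12.668863585792526 tool-z [-0.0009  0.0003 -1.    ]
travel total [-0.0231 -0.2056 -0.0225] len 0.20812607875402525 rows 4.162521575080505
tool z turn rad -0.6871162923405807
```

View pics/s_c.png

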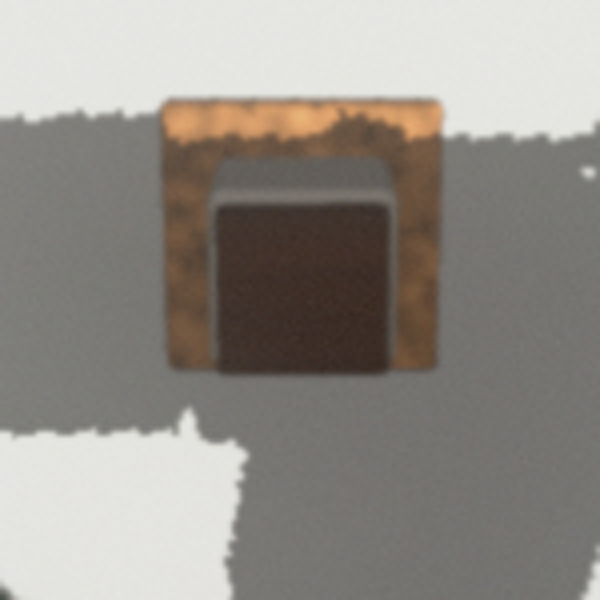

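```bash
python3 - <<'E'
from h import *
c=cal('s');g=lambda x,y:(200+x/4-.4,130+y/4-.4)
co=[onz(c,g(*q),.006) for q in [(163,101),(441,101),(437,370),(169,370)]]
ld=[onz(c,g(*q),.051) for q in [(214,204),(390,204),(390,373),(217,374)]]
for P in (co,ld):
    P=np.array(P);print(P.mean(0),[ (round(float(np.linalg.norm(P[(i+1)%4]-P[i])),4),round(float(np.degrees(np.arctan2(*(P[(i+1)%4]-P[i])[[1,0]]))%90),1)) for i in range(4)])
E
```

```text
[ 0.4452 -0.2622  0.006 ] [(0.0606, 77.3), (0.0621, 78.0), (0.0616, 77.3), (0.0621, 77.1)]
[ 0.4464 -0.2625  0.051 ] [(0.0337, 77.3), (0.0343, 78.3), (0.0343, 77.7), (0.0345, 77.3)]
```

Request:
servo_tool:
  series:
    - {"travel":[-0.0046,-0.041,-0.004],"angular":[0,0,0]}
    - {"travel":[-0.0046,-0.041,-0.004],"angular":[0,0,0]}
    - {"travel":[-0.0046,-0.041,-0.004],"angular":[0,0,0]}
    - {"travel":[-0.0046,-0.041,-0.004],"angular":[0,0,0]}
    - {"travel":[-0.0046,-0.041,-0.004],"angular":[0,0,0]}

```text
time: 17.35
position: [0.4668, -0.0552, 0.1964]
tool_rot: [-3.122, 0.347, 0.005]
ft_force: [0.0, -1.4, 0.0]
grip_width: 1.003
```

Request:
servo_tool:
  series:
    - {"travel":[0,0,0],"angular":[0,0,-0.138]}
    - {"travel":[0,0,0],"angular":[0,0,-0.138]}
    - {"travel":[0,0,0],"angular":[0,0,-0.138]}
    - {"travel":[0,0,0],"angular":[0,0,-0.138]}
    - {"travel":[0,0,0],"angular":[0,0,-0.138]}

```text
time: 17.85
position: [0.4668, -0.0567, 0.1962]
tool_rot: [-3.052, -0.738, 0.005]
ft_force: [-0.6, -0.6, -0.5]
grip_width: 1.002
```

Request:
servo_tool:
  series:
    - {"travel":[0,0,0.01],"angular":[0,0,0]}
    - {"travel":[0,0,0.01],"angular":[0,0,0]}
    - {"travel":[0,0,0],"angular":[0,0,0]}
    - {"travel":[0,0,0],"angular":[0,0,0]}

```text
time: 18.25
position: [0.4674, -0.0568, 0.177]
tool_rot: [-3.055, -0.727, 0.002]
ft_force: [-0.0, 0.9, 0.4]
grip_width: 1.003
```

```bash
python3 - <<'E'
from h import *
snap('t');plan((.4675,-.056,.1),27)
im=cv2.imread('pics/t_wrist.png')
cv2.imwrite('pics/t_c.png',cv2.resize(im[120:270,200:350],None,fx=4,fy=4,interpolation=cv2.INTER_CUBIC))
E
```

```text
pos [ 0.4678 -0.0569  0.1776] yaw 26.803326456438825 tool-z [-0.0007  0.0003 -1.    ]
travel total [ 0.0002 -0.0009  0.0776] len 0.07758761435619194 rows 1.5517522871238387
tool z turn rad -0.0034326008867070026
```

View pics/t_c.png

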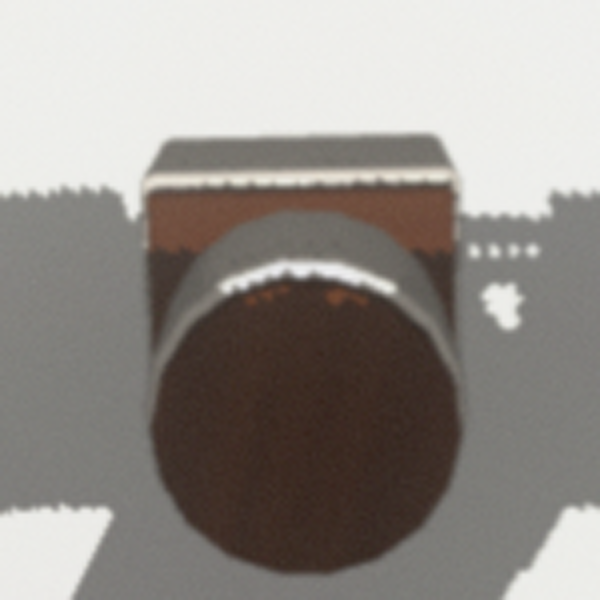

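```bash
python3 - <<'E'
from h import *
c=cal('t');g=lambda x,y:(200+x/4-.4,120+y/4-.4)
A=[onz(c,g(*q),.105) for q in [(152,428),(460,428),(306,274),(306,573)]]
print(A,np.linalg.norm(A[0]-A[1]),np.linalg.norm(A[2]-A[3]))
A=[onz(c,g(*q),.046) for q in [(143,185),(460,175)]];d=A[1]-A[0]
print(A,np.linalg.norm(d),np.degrees(np.arctan2(d[1],d[0]))%90, (A[0]+A[1])/2+.031*np.array([d[1],-d[0],0])/np.linalg.norm(d))
E
```

```text
[array([ 0.4571, -0.0355,  0.105 ]), array([ 0.4793, -0.0793,  0.105 ]), array([ 0.4907, -0.046 ,  0.105 ]), array([ 0.4455, -0.0689,  0.105 ])] 0.04909715401123006 0.050676678271780025
[array([ 0.479, -0.017,  0.046]), array([ 0.5081, -0.0703,  0.046 ])] 0.060730484605422984 28.63060960923697 [ 0.4664 -0.0585  0.046 ]
```

Request:
servo_tool:
  series:
    - {"travel":[0,0.0003,0.03],"angular":[0,0,0]}
    - {"travel":[0,0.0003,0.035],"angular":[0,0,0]}
    - {"travel":[0,0,0.025],"angular":[0,0,0]}
    - {"travel":[0,0,0.012],"angular":[0,0,0]}
    - {"travel":[0,0,0],"angular":[0,0,0]}

```text
time: 18.8
position: [0.4673, -0.0573, 0.0748]
tool_rot: [-3.054, -0.729, 0.004]
ft_force: [-0.1, -0.1, 0.2]
grip_width: 1.0
```

Request:
servo_tool:
  series:
    - {"travel":[0,0,0],"angular":[0,0,0]}
    - {"travel":[0,0,0],"angular":[0,0,0]}

```text
time: 19.0
position: [0.4696, -0.0576, 0.0775]
tool_rot: [3.054, 0.729, 0.004]
ft_force: [-1.0, -0.4, 0.2]
grip_width: 0.998
```

```bash
python3 - <<'E'
from h import *
plan((.468,-.0574,.075),27)
E
```

```text
pos [ 0.4696 -0.0576  0.0775] yaw 26.85322383036426 tool-z [ 0.0028 -0.0008 -1.    ]
travel total [-0.0013 -0.0009  0.0025] len 0.002950425205860382 rows 0.05900850411720764
tool z turn rad -0.002561727423609376
```

Request:
servo_tool:
  series:
    - {"travel":[-0.0005,-0.0007,0.001],"angular":[0,0,0]}
    - {"travel":[0,0,0],"angular":[0,0,0]}
    - {"travel":[0,0,0],"angular":[0,0,0]}

```text
time: 19.3
position: [0.4677, -0.0572, 0.0754]
tool_rot: [3.055, 0.729, 0.001]
ft_force: [0.4, -0.0, 0.3]
grip_width: 1.0
```

Request:
servo_tool:
  series:
    - {"travel":[0,0,0],"angular":[0,0,0]}
    - {"travel":[0,0,0],"angular":[0,0,0]}
    - {"travel":[0,0,0],"angular":[0,0,0]}
    - {"travel":[0,0,0],"angular":[0,0,0]}
    - {"travel":[0,0,0],"angular":[0,0,0]}
  claw: 0.04
  squeeze: 28

```text
time: 19.8
position: [0.4675, -0.0571, 0.0749]
tool_rot: [3.056, 0.73, -0.0]
ft_force: [-0.9, -0.4, -0.4]
grip_width: 0.636
```

Request:
servo_tool:
  series:
    - {"travel":[0,0,0],"angular":[0,0,0]}
    - {"travel":[0,0,0],"angular":[0,0,0]}
    - {"travel":[0,0,0],"angular":[0,0,0]}

```text
time: 20.1
position: [0.4675, -0.0571, 0.0749]
tool_rot: [3.056, 0.73, -0.0]
ft_force: [1.0, -0.1, 0.0]
grip_width: 0.615
```

```bash
python3 - <<'E'
from h import *
s=ctrl.get_state();print(s['position'],s['grip_width'],s['ft_force'])
E
```

```text
[ 0.4675 -0.0571  0.0749] 0.6154239468176999 [ 0.9763 -0.0903  0.0311]
```

Request:
servo_tool:
  series:
    - {"travel":[0,0,-0.006],"angular":[0,0,0]}
    - {"travel":[0,0,-0.02],"angular":[0,0,0]}
    - {"travel":[0,0,-0.03],"angular":[0,0,0]}
    - {"travel":[0,0,-0.03],"angular":[0,0,0]}
    - {"travel":[0,0,-0.014],"angular":[0,0,0]}

```text
time: 20.6
position: [0.4687, -0.057, 0.1776]
tool_rot: [3.054, 0.729, 0.005]
ft_force: [1.4, -0.5, -2.9]
grip_width: 0.615
```

```bash
python3 - <<'E'
from h import *
snap('u',('wrist','side'));plan((.469,.4085,.175))
a=cv2.imread('pics/u_wrist.png');b=cv2.imread('pics/u_side.png')[100:340,130:450]
cv2.imwrite('pics/u_c.png',np.vstack([cv2.resize(a,(400,300)),cv2.resize(b,(400,300))]))
E
```

```text
pos [ 0.4688 -0.0572  0.1768] yaw 26.856665028274357 tool-z [ 0.0038 -0.0014 -1.    ]
travel total [ 0.2106 -0.4154  0.0011] len 0.46573717781873797 rows 9.31474355637476
```

View pics/u_c.png

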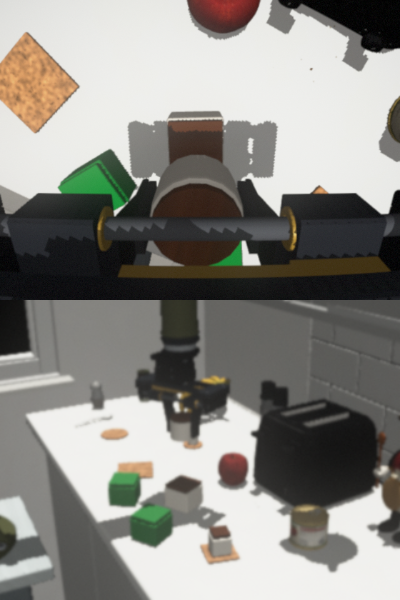

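Request:
servo_tool:
  series:
    - {"travel":[0.009,-0.0175,0],"angular":[0,0,0]}
    - {"travel":[0.0175,-0.0345,0],"angular":[0,0,0]}
    - {"travel":[0.0175,-0.0345,0],"angular":[0,0,0]}
    - {"travel":[0.0175,-0.0345,0],"angular":[0,0,0]}
    - {"travel":[0.0175,-0.0345,0],"angular":[0,0,0]}

```text
time: 21.2
position: [0.4664, 0.1184, 0.1731]
tool_rot: [-3.056, -0.729, 0.004]
ft_force: [0.8, -0.5, -2.4]
grip_width: 0.618
```

Request:
servo_tool:
  series:
    - {"travel":[0.0175,-0.0345,0],"angular":[0,0,0]}
    - {"travel":[0.0175,-0.0345,0],"angular":[0,0,0]}
    - {"travel":[0.0175,-0.0345,0],"angular":[0,0,0]}
    - {"travel":[0.0175,-0.0345,0],"angular":[0,0,0]}
    - {"travel":[0.0175,-0.0345,0],"angular":[0,0,0]}

```text
time: 21.7
position: [0.4668, 0.3115, 0.1728]
tool_rot: [3.055, 0.729, -0.005]
ft_force: [0.1, -0.5, -1.3]
grip_width: 0.612
```

Request:
servo_tool:
  series:
    - {"travel":[0.0175,-0.0345,0],"angular":[0,0,0]}
    - {"travel":[0.0175,-0.0345,0],"angular":[0,0,0]}
    - {"travel":[0.009,-0.0175,0],"angular":[0,0,0]}
    - {"travel":[0,0,0],"angular":[0,0,0]}
    - {"travel":[0,0,0],"angular":[0,0,0]}

```text
time: 22.2
position: [0.467, 0.4073, 0.1729]
tool_rot: [3.054, 0.731, -0.005]
ft_force: [0.4, -0.0, -2.8]
grip_width: 0.614
```

```bash
python3 - <<'E'
from h import *
snap('v');plan((.469,.4085,.175))
print(ctrl.get_state()['joint_positions'])
E
```

```text
pos [0.4677 0.4063 0.1732] yaw 26.836119468023206 tool-z [-0.0019 -0.0025 -1.    ]
travel total [ 0.0021 -0.0013 -0.0018] len 0.0030779275470725967 rows 0.061558550941451934
[-0.0682  0.4281 -0.8844  1.5832  0.3402  1.2959 -2.1052]
```

View pics/v_wrist.png

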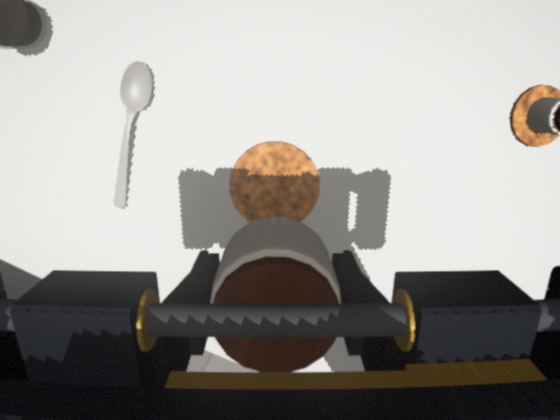

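```bash
python3 - <<'E'
from h import *
from scipy.optimize import least_squares
im=cv2.imread('pics/v_wrist.png');c=cal('v')
hsv=cv2.cvtColor(im,cv2.COLOR_BGR2HSV);m=((hsv[...,0]<22)&(hsv[...,1]>60)&(hsv[...,2]>60)).astype(np.uint8)
mm=np.zeros_like(m);mm[135:214,220:330]=m[135:214,220:330];mm=cv2.morphologyEx(mm,cv2.MORPH_CLOSE,np.ones((5,5)))
ct=max(cv2.findContours(mm,cv2.RETR_EXTERNAL,cv2.CHAIN_APPROX_NONE)[0],key=cv2.contourArea)[:,0]
ct=ct[ct[:,1]<211]
W=np.array([onz(c,p,.006)[:2] for p in ct])
r=least_squares(lambda q:np.hypot(W[:,0]-q[0],W[:,1]-q[1])-q[2],[.469,.4085,.04]);print(r.x,np.abs(r.fun).max())
r=least_squares(lambda q:np.hypot(W[:,0]-q[0],W[:,1]-q[1])-.0397,[.469,.4085]);print(r.x)
# held: bottom far edge / rim far edge
print(intool(c,(276,217),.0199),intool(c,(276,253),-.021))
cv2.imwrite('pics/v_c.png',cv2.resize(im[200:320,200:350],None,fx=4,fy=4,interpolation=cv2.INTER_CUBIC))
E
```

```text
[0.4693 0.4089 0.0391] 0.0006539823047327087
[0.4688 0.4086]
[0.0246 0.0009 0.0199] [ 0.0239  0.0008 -0.021 ]
```

View pics/v_c.png

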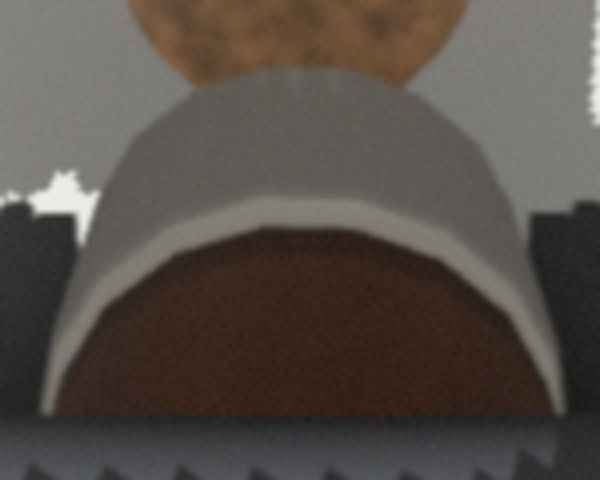

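Request:
servo_tool:
  series:
    - {"travel":[0.001,-0.0005,0.02],"angular":[0,0,0]}
    - {"travel":[0.001,-0.0005,0.035],"angular":[0,0,0]}
    - {"travel":[0.0006,-0.0005,0.035],"angular":[0,0,0]}
    - {"travel":[0,0,0.03],"angular":[0,0,0]}
    - {"travel":[0,0,0.014],"angular":[0,0,0]}

```text
time: 22.75
position: [0.4691, 0.4065, 0.0374]
tool_rot: [3.053, 0.725, -0.007]
ft_force: [0.4, 0.1, -3.0]
grip_width: 0.614
```

Request:
servo_tool:
  series:
    - {"travel":[0,0,0],"angular":[0,0,0]}
    - {"travel":[0,0,0],"angular":[0,0,0]}
    - {"travel":[0,0,0],"angular":[0,0,0]}

```text
time: 23.05
position: [0.4708, 0.4112, 0.043]
tool_rot: [-3.055, -0.729, -0.005]
ft_force: [-0.5, 0.1, -1.6]
grip_width: 0.617
```

```bash
python3 - <<'E'
from h import *
plan((.4694,.4088,.0265))
E
```

```text
pos [0.4708 0.4112 0.043 ] yaw 26.835115030345197 tool-z [ 0.0027  0.0019 -1.    ]
travel total [-0.0024  0.0015  0.0164] len 0.01667962801453114 rows 0.33359256029062273
```

Request:
servo_tool:
  series:
    - {"travel":[-0.0008,0.0005,0.005],"angular":[0,0,0]}
    - {"travel":[-0.0007,0.0005,0.005],"angular":[0,0,0]}
    - {"travel":[0,0,0.002],"angular":[0,0,0]}
    - {"travel":[0,0,0],"angular":[0,0,0]}
    - {"travel":[0,0,0],"angular":[0,0,0]}

```text
time: 23.55
position: [0.4687, 0.4088, 0.0288]
tool_rot: [3.056, 0.73, -0.0]
ft_force: [-0.1, -0.6, -1.5]
grip_width: 0.616
```

```bash
python3 - <<'E'
from h import *
plan((.4694,.4088,.0259))
E
```

```text
pos [0.4687 0.4088 0.0288] yaw 26.862253266644174 tool-z [-0.0001 -0.0001 -1.    ]
travel total [0.0007 0.0003 0.0029] len 0.0030380168233262654 rows 0.0607603364665253
```

Request:
servo_tool:
  series:
    - {"travel":[0.0005,0.0003,0.001],"angular":[0,0,0]}
    - {"travel":[0,0,0.001],"angular":[0,0,0]}
    - {"travel":[0,0,0.0005],"angular":[0,0,0]}
    - {"travel":[0,0,0],"angular":[0,0,0]}
    - {"travel":[0,0,0],"angular":[0,0,0]}

```text
time: 24.05
position: [0.4693, 0.4087, 0.0264]
tool_rot: [3.056, 0.73, -0.0]
ft_force: [-0.2, 0.1, -2.1]
grip_width: 0.611
```

```bash
python3 - <<'E'
from h import *
snap('w');plan((.4694,.4088,.0259));print(ctrl.get_state()['ft_force'])
im=cv2.imread('pics/w_wrist.png')
cv2.imwrite('pics/w_c.png',cv2.resize(im[160:310,190:360],None,fx=4,fy=4,interpolation=cv2.INTER_CUBIC))
E
```

```text
pos [0.4693 0.4087 0.0264] yaw 26.86122059273757 tool-z [ 0.     -0.0001 -1.    ]
travel total [ 0.0001 -0.      0.0005] len 0.0005270417916217063 rows 0.010540835832434127
[-0.3844 -0.1909 -2.2677]
```

View pics/w_c.png

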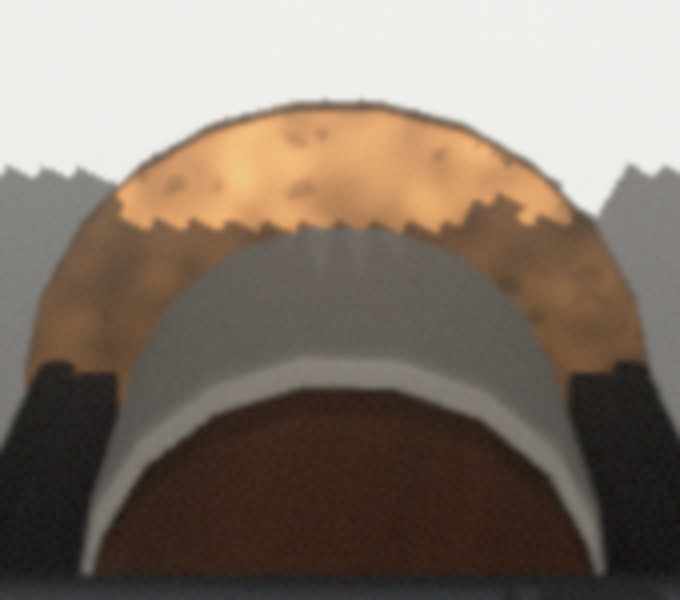

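```bash
python3 - <<'E'
from h import *
from scipy.optimize import least_squares
im=cv2.imread('pics/w_wrist.png');c=cal('w')
hsv=cv2.cvtColor(im,cv2.COLOR_BGR2HSV);m=((hsv[...,0]<22)&(hsv[...,1]>70)&(hsv[...,2]>45)).astype(np.uint8)
mm=np.zeros_like(m);mm[175:252,190:360]=m[175:252,190:360]
ct=np.array([[np.where(r)[0].min(),i] for i,r in enumerate(mm) if r.any() and i<248 and i>188]+[[np.where(r)[0].max(),i] for i,r in enumerate(mm) if r.any()and i<248 and i>188])
W=np.array([intool(c,p,.0204)[:2] for p in ct])
r=least_squares(lambda q:np.hypot(W[:,0]-q[0],W[:,1]-q[1])-q[2],[0,0,.04]);print(r.x,np.abs(r.fun).max())
# canister bottom: gray edge points (crop coords)
g=lambda x,y:(190+x/4-.4,160+y/4-.4)
W=np.array([intool(c,g(*q),.0199)[:2] for q in [(132,370),(150,330),(175,300),(250,246),(300,231),(345,227),(390,231),(440,246),(515,300),(545,335),(562,370)]])
r=least_squares(lambda q:np.hypot(W[:,0]-q[0],W[:,1]-q[1])-q[2],[0,0,.027]);print(r.x,np.abs(r.fun).max())
E
```

```text
[ 0.0009 -0.0001  0.0389] 0.0003689202343331588
[-0.0037  0.0009  0.0286] 0.0003141381988137279
```

Request:
servo_tool:
  series:
    - {"travel":[0.0008,-0.0008,0],"angular":[0,0,0]}
    - {"travel":[0,0,0.0008],"angular":[0,0,0]}
    - {"travel":[0,0,0.0004],"angular":[0,0,0]}
    - {"travel":[0,0,0],"angular":[0,0,0]}
    - {"travel":[0,0,0],"angular":[0,0,0]}

```text
time: 24.6
position: [0.4698, 0.4101, 0.026]
tool_rot: [-3.056, -0.73, -0.001]
ft_force: [-0.9, -1.5, 5.2]
grip_width: 0.611
```

```bash
python3 - <<'E'
from h import *
plan((.4694,.4088,.0259));print(ctrl.get_state()['ft_force'])
E
```

```text
pos [0.4698 0.4101 0.026 ] yaw 26.859030769912184 tool-z [ 0.0006  0.0003 -1.    ]
travel total [-0.001   0.001   0.0001] len 0.0013866825839726165 rows 0.02773365167945233
[-0.8735 -1.5041  5.237 ]
```

Seated with a 5 N touch; release and retreat.

Request:
servo_tool:
  series:
    - {"travel":[0,0,0],"angular":[0,0,0]}
    - {"travel":[0,0,0],"angular":[0,0,0]}
    - {"travel":[0,0,0],"angular":[0,0,0]}
    - {"travel":[0,0,0],"angular":[0,0,0]}
    - {"travel":[0,0,0],"angular":[0,0,0]}
  claw: 0.08

```text
time: 25.1
position: [0.4696, 0.4098, 0.025]
tool_rot: [3.056, 0.73, -0.0]
ft_force: [0.7, -0.2, -0.7]
grip_width: 0.903
```

Request:
servo_tool:
  series:
    - {"travel":[0,0,-0.01],"angular":[0,0,0]}
    - {"travel":[0,0,-0.03],"angular":[0,0,0]}
    - {"travel":[0,0,-0.04],"angular":[0,0,0]}
    - {"travel":[0,0,-0.04],"angular":[0,0,0]}
    - {"travel":[0,0,-0.03],"angular":[0,0,0]}
  claw: 0.087

```text
time: 25.6
position: [0.4699, 0.4107, 0.1788]
tool_rot: [-3.054, -0.73, -0.004]
ft_force: [0.6, 0.7, -0.1]
grip_width: 0.996
```

Request:
servo_tool:
  series:
    - {"travel":[0,0,0],"angular":[0,0,0]}
    - {"travel":[0,0,0],"angular":[0,0,0]}

```text
time: 25.8
position: [0.4699, 0.4101, 0.1763]
tool_rot: [-3.055, -0.73, -0.003]
ft_force: [-0.2, 1.0, -0.5]
grip_width: 1.002
```

```bash
python3 - <<'E'
from h import *
snap('x');plan((.4675,-.0575,.17),27)
im=cv2.imread('pics/x_wrist.png')
cv2.imwrite('pics/x_c.png',cv2.resize(im[120:270,200:350],None,fx=4,fy=4,interpolation=cv2.INTER_CUBIC))
E
```

```text
pos [0.4695 0.4094 0.1749] yaw 26.85916174334621 tool-z [-0.0002 -0.0008 -1.    ]
travel total [-0.2127  0.4156  0.0053] len 0.46691288543909715 rows 9.338257708781942
tool z turn rad -0.002458091291377451
```

View pics/x_c.png

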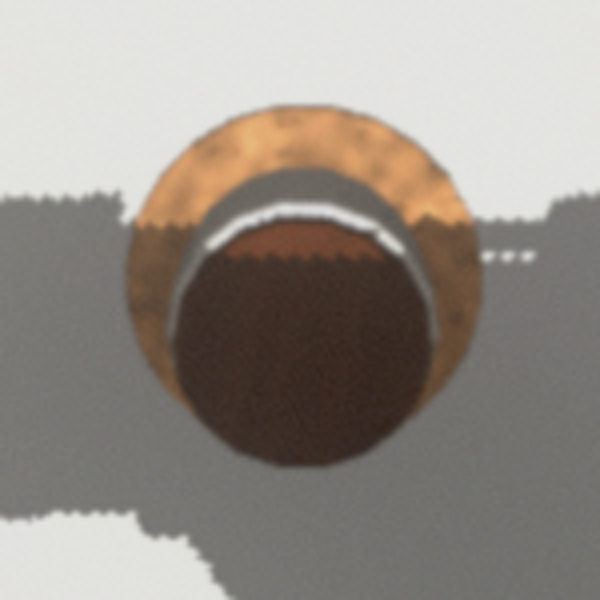

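```bash
python3 - <<'E'
from h import *
c=cal('x');g=lambda x,y:(200+x/4-.4,120+y/4-.4)
I=lambda q,z:onz(c,g(*q),z)
L=[I((172,345),.056),I((434,345),.056),I((303,218),.056),I((303,467),.056)]
print((L[2]+L[3])/2,(L[0]+L[1])/2,np.linalg.norm(L[2]-L[3]),np.linalg.norm(L[0]-L[1]))
C=[I((127,280),.006),I((482,280),.006),I((304,104),.006)]
print((C[0]+C[1])/2,np.linalg.norm(C[0]-C[1]),C[2]-.0395*np.array([.892,.452,0]))
E
```

```text
[0.47   0.4095 0.056 ] [0.4701 0.4096 0.056 ] 0.04947060008062026 0.04986034625659537
[0.4703 0.4093 0.006 ] 0.07894611616923275 [0.4698 0.4092 0.006 ]
```

Request:
servo_tool:
  series:
    - {"travel":[-0.021,0.0415,0],"angular":[0,0,0]}
    - {"travel":[-0.021,0.0415,0],"angular":[0,0,0]}
    - {"travel":[-0.021,0.0415,0],"angular":[0,0,0]}
    - {"travel":[-0.021,0.0415,0],"angular":[0,0,0]}
    - {"travel":[-0.021,0.0415,0],"angular":[0,0,0]}

```text
time: 26.35
position: [0.4685, 0.1748, 0.1736]
tool_rot: [-3.056, -0.729, 0.004]
ft_force: [0.8, -0.6, -0.1]
grip_width: 0.997
```

Request:
servo_tool:
  series:
    - {"travel":[-0.021,0.0415,0],"angular":[0,0,0]}
    - {"travel":[-0.021,0.0415,0],"angular":[0,0,0]}
    - {"travel":[-0.021,0.0415,0],"angular":[0,0,0]}
    - {"travel":[-0.021,0.0415,0],"angular":[0,0,0]}
    - {"travel":[-0.021,0.0415,0],"angular":[0,0,0]}

```text
time: 26.85
position: [0.4684, -0.0574, 0.174]
tool_rot: [-3.055, -0.729, 0.003]
ft_force: [1.4, -0.2, 0.3]
grip_width: 1.003
```

Request:
servo_tool:
  series:
    - {"travel":[0,0,0],"angular":[0,0,0]}
    - {"travel":[0,0,0],"angular":[0,0,0]}
    - {"travel":[0,0,0],"angular":[0,0,0]}

```text
time: 27.15
position: [0.4693, -0.054, 0.1744]
tool_rot: [-3.054, -0.732, 0.002]
ft_force: [-0.3, 0.2, 0.2]
grip_width: 0.997
```

```bash
python3 - <<'E'
from h import *
snap('y');plan((.4675,-.0575,.1),27)
im=cv2.imread('pics/y_wrist.png')
cv2.imwrite('pics/y_c.png',cv2.resize(im[130:280,200:350],None,fx=4,fy=4,interpolation=cv2.INTER_CUBIC))
E
```

```text
pos [ 0.4695 -0.0537  0.1746] yaw 27.00495206341407 tool-z [-0.0013  0.0007 -1.    ]
travel total [-0.0034  0.0026  0.0746] len 0.07472468707629358 rows 1.4944937415258714
tool z turn rad 8.642981134307001e-05
```

View pics/y_c.png

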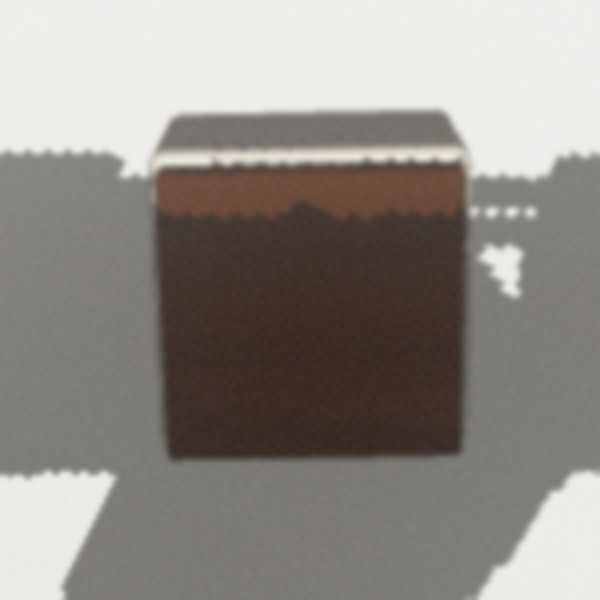

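```bash
python3 - <<'E'
from h import *
c=cal('y');g=lambda x,y:(200+x/4-.4,130+y/4-.4)
P=np.array([onz(c,g(*q),.055) for q in [(154,170),(465,165),(462,453),(171,459)]])
print(P.mean(0),[ (round(float(np.linalg.norm(P[(i+1)%4]-P[i])),4),round(float(np.degrees(np.arctan2(*(P[(i+1)%4]-P[i])[[1,0]]))%90),1)) for i in range(4)])
plan(list(P.mean(0)[:2])+[.022])
E
```

```text
[ 0.4682 -0.057   0.055 ] [(0.0574, 27.9), (0.0573, 28.2), (0.0571, 28.3), (0.0577, 28.6)]
pos [ 0.4695 -0.0537  0.1746] yaw 27.00495206341407 tool-z [-0.0013  0.0007 -1.    ]
travel total [-0.0025  0.0026  0.1526] len 0.15264130669281753 rows 3.0528261338563505
```

Request:
servo_tool:
  series:
    - {"travel":[-0.0025,0.0026,0.02],"angular":[0,0,-0.021]}
    - {"travel":[0,0,0.035],"angular":[0,0,0]}
    - {"travel":[0,0,0.035],"angular":[0,0,0]}
    - {"travel":[0,0,0.03],"angular":[0,0,0]}
    - {"travel":[0,0,0.02],"angular":[0,0,0]}

```text
time: 27.7
position: [0.4674, -0.0568, 0.033]
tool_rot: [-3.045, -0.766, 0.004]
ft_force: [0.5, -0.4, 0.6]
grip_width: 1.0
```

Request:
servo_tool:
  series:
    - {"travel":[0,0,0.003],"angular":[0,0,0]}
    - {"travel":[0,0,0],"angular":[0,0,0]}
    - {"travel":[0,0,0],"angular":[0,0,0]}

```text
time: 28.0
position: [0.4699, -0.0583, 0.0334]
tool_rot: [3.047, 0.763, 0.003]
ft_force: [0.4, -0.2, 0.4]
grip_width: 1.001
```

```bash
python3 - <<'E'
from h import *
plan((.4682,-.057,.022),28.2)
E
```

```text
pos [ 0.4699 -0.0583  0.0334] yaw 28.124322475553427 tool-z [ 0.002  -0.0004 -1.    ]
travel total [-0.0009 -0.0019  0.0114] len 0.011600307305058483 rows 0.23200614610116965
tool z turn rad -0.0013208219713511837
```

Request:
servo_tool:
  series:
    - {"travel":[-0.0004,-0.001,0.005],"angular":[0,0,0]}
    - {"travel":[0,0,0.004],"angular":[0,0,0]}
    - {"travel":[0,0,0],"angular":[0,0,0]}
    - {"travel":[0,0,0],"angular":[0,0,0]}

```text
time: 28.4
position: [0.4679, -0.0581, 0.0233]
tool_rot: [3.048, 0.762, -0.0]
ft_force: [-0.3, 0.6, 0.9]
grip_width: 0.998
```

```bash
python3 - <<'E'
from h import *
plan((.4682,-.057,.022),28.2)
E
```

```text
pos [ 0.4679 -0.0581  0.0233] yaw 28.060017785011134 tool-z [-0.     -0.0002 -1.    ]
travel total [ 0.0008 -0.0009  0.0013] len 0.001729640523012294 rows 0.03459281046024588
tool z turn rad -0.002443150545790263
```

Good. Shift 0.8 mm along y and close.

Request:
servo_tool:
  series:
    - {"travel":[0.0006,-0.0008,0.0005],"angular":[0,0,0]}
    - {"travel":[0,0,0],"angular":[0,0,0]}
    - {"travel":[0,0,0],"angular":[0,0,0]}
    - {"travel":[0,0,0],"angular":[0,0,0]}
    - {"travel":[0,0,0],"angular":[0,0,0]}
  claw: 0.05
  squeeze: 35

```text
time: 28.9
position: [0.4681, -0.057, 0.0228]
tool_rot: [-3.048, -0.762, 0.0]
ft_force: [0.1, 1.0, -0.3]
grip_width: 0.709
```

Request:
servo_tool:
  series:
    - {"travel":[0,0,0],"angular":[0,0,0]}
    - {"travel":[0,0,0],"angular":[0,0,0]}
    - {"travel":[0,0,0],"angular":[0,0,0]}

```text
time: 29.2
position: [0.468, -0.057, 0.0228]
tool_rot: [-3.048, -0.762, 0.0]
ft_force: [-0.6, 1.0, 1.4]
grip_width: 0.714
```

```bash
python3 - <<'E'
from h import *
s=ctrl.get_state();print(s['grip_width']*87,s['ft_force']);plan((.4346,.1537,.12),68.5)
E
```

```text
62.15564880446296 [-0.5664  1.0398  1.4356]
pos [ 0.468  -0.057   0.0228] yaw 28.061665396500665 tool-z [-0.0001 -0.     -1.    ]
travel total [ 0.0696 -0.2017 -0.0972] len 0.23446087088954187 rows 4.689217417790837
tool z turn rad -0.7057820828542191
```

Request:
servo_tool:
  series:
    - {"travel":[0,0,-0.006],"angular":[0,0,0]}
    - {"travel":[0,0,-0.025],"angular":[0,0,0]}
    - {"travel":[0,0,-0.035],"angular":[0,0,0]}
    - {"travel":[0,0,-0.04],"angular":[0,0,0]}
    - {"travel":[0,0,-0.035],"angular":[0,0,0]}

```text
time: 29.7
position: [0.4679, -0.0569, 0.1655]
tool_rot: [3.047, 0.762, 0.0]
ft_force: [0.4, -0.8, -2.5]
grip_width: 0.705
```

Request:
servo_tool:
  series:
    - {"travel":[0.009,-0.025,0],"angular":[0,0,0]}
    - {"travel":[0.014,-0.041,0],"angular":[0,0,0]}
    - {"travel":[0.014,-0.041,0],"angular":[0,0,0]}
    - {"travel":[0.014,-0.041,0],"angular":[0,0,0]}
    - {"travel":[0.014,-0.041,0],"angular":[0,0,0]}

```text
time: 30.2
position: [0.4357, 0.1416, 0.1638]
tool_rot: [3.047, 0.761, 0.0]
ft_force: [0.3, -0.3, -3.1]
grip_width: 0.708
```

Request:
servo_tool:
  series:
    - {"travel":[0.0046,-0.0127,0],"angular":[0,0,0]}
    - {"travel":[0,0,0],"angular":[0,0,-0.12]}
    - {"travel":[0,0,0],"angular":[0,0,-0.145]}
    - {"travel":[0,0,0],"angular":[0,0,-0.145]}
    - {"travel":[0,0,0],"angular":[0,0,-0.145]}

```text
time: 30.7
position: [0.4342, 0.1536, 0.1636]
tool_rot: [2.717, 1.576, -0.001]
ft_force: [0.7, 0.5, -2.1]
grip_width: 0.708
```

Request:
servo_tool:
  series:
    - {"travel":[0,0,0],"angular":[0,0,-0.145]}
    - {"travel":[0,0,0],"angular":[0,0,0]}
    - {"travel":[0,0,0],"angular":[0,0,0]}
    - {"travel":[0,0,0],"angular":[0,0,0]}

```text
time: 31.1
position: [0.4345, 0.1536, 0.1637]
tool_rot: [2.604, 1.757, -0.0]
ft_force: [-0.6, 0.1, -3.2]
grip_width: 0.71
```

```bash
python3 - <<'E'
from h import *
snap('z',('wrist','side'));s=ctrl.get_state();print(s['grip_width']*87,s['ft_force']);plan((.4346,.1537,.15),68.5)
E
```

```text
61.6923640321031 [-0.2719  0.664  -2.9489]
pos [0.4346 0.1536 0.1637] yaw 68.08865963454268 tool-z [-0.     -0.0002 -1.    ]
travel total [ 0.0001 -0.      0.0137] len 0.013713969893841582 rows 0.27427939787683164
tool z turn rad -0.0071792437235869925
```

View pics/z_wrist.png

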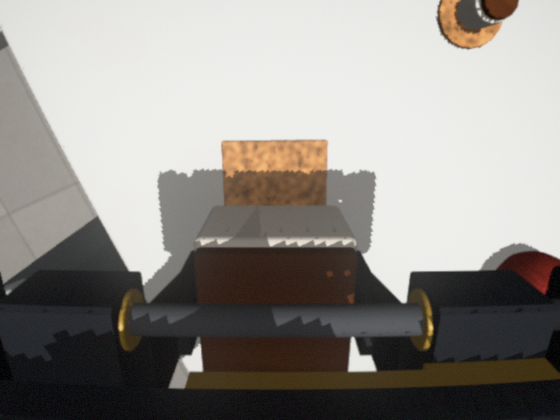

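View pics/z_side.png

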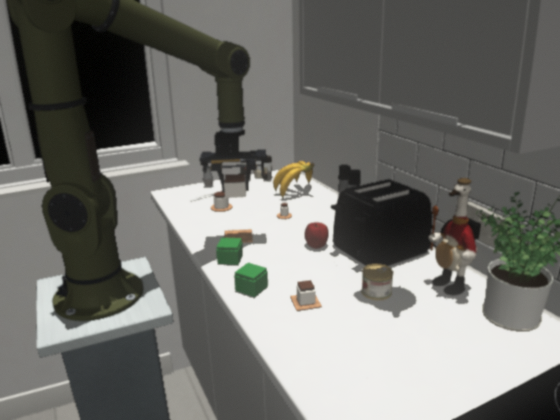

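```bash
python3 - <<'E'
from h import *
im=cv2.imread('pics/z_wrist.png')
cv2.imwrite('pics/z_c.png',cv2.resize(im[130:260,185:370],None,fx=4,fy=4,interpolation=cv2.INTER_CUBIC))
E
```

```text
(no output)
```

View pics/z_c.png

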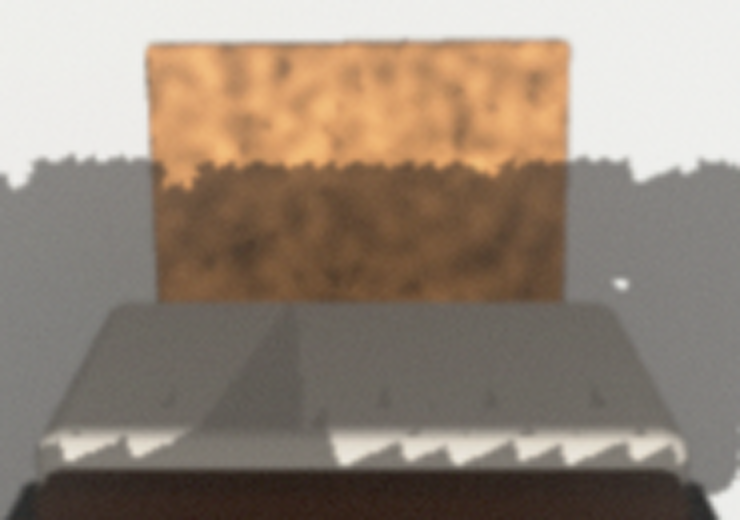

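```bash
python3 - <<'E'
from h import *
c=cal('z');g=lambda x,y:(185+x/4-.4,130+y/4-.4)
p,T=pose()
I=lambda q,z:T.T@(onz(c,g(*q),z)-p)
A,B=I((148,46),.006),I((569,41),.006);C,D=I((158,300),.006),I((564,300),.006)
print("coaster",A,B,"w",np.linalg.norm(A-B),"edge yaw in tool",np.degrees(np.arctan2(*(B-A)[:2])),np.degrees(np.arctan2(*(A-C)[[1,0]])),np.degrees(np.arctan2(*(B-D)[[1,0]])),"ctr",(A+B)/2-[.044,0,0])
zb=.0228;zr=-.0232
P=[intool(c,g(*q),zb) for q in [(115,303),(608,305)]];Q=[intool(c,g(*q),zr) for q in [(40,436),(685,436)]]
print(P,Q)
E
```

```text
coaster [ 0.0438 -0.0437  0.1577] [0.0447 0.043  0.1577] w 0.08673050454643651 edge yaw in tool 0.622409324084936 0.09752379784173454 -1.0549074492240305 ctr [ 0.0002 -0.0003  0.1577]
[array([ 0.0296, -0.0298,  0.0228]), array([0.0294, 0.0305, 0.0228])] [array([ 0.0306, -0.0295, -0.0232]), array([ 0.0306,  0.0305, -0.0232])]
```

Request:
servo_tool:
  series:
    - {"travel":[0.0004,-0.0006,0.015],"angular":[0,0,-0.008]}
    - {"travel":[0,0,0.03],"angular":[0,0,0]}
    - {"travel":[0,0,0.035],"angular":[0,0,0]}
    - {"travel":[0,0,0.025],"angular":[0,0,0]}
    - {"travel":[0,0,0.014],"angular":[0,0,0]}

```text
time: 31.7
position: [0.4328, 0.1538, 0.0427]
tool_rot: [-2.594, -1.769, 0.005]
ft_force: [0.2, 0.4, -2.4]
grip_width: 0.707
```

Request:
servo_tool:
  series:
    - {"travel":[0,0,0],"angular":[0,0,0]}
    - {"travel":[0,0,0],"angular":[0,0,0]}
    - {"travel":[0,0,0],"angular":[0,0,0]}

```text
time: 32.0
position: [0.4356, 0.1547, 0.0461]
tool_rot: [2.594, 1.77, 0.004]
ft_force: [-0.2, 0.1, -2.2]
grip_width: 0.707
```

```bash
python3 - <<'E'
from h import *
plan((.4342,.1542,.0288),68.6)
E
```

```text
pos [0.4356 0.1547 0.0461] yaw 68.60935682938096 tool-z [ 0.0028  0.0003 -1.    ]
travel total [-0.001  -0.0011  0.0173] len 0.017397962729341514 rows 0.34795925458683025
tool z turn rad 0.00016330748024513838
```

Request:
servo_tool:
  series:
    - {"travel":[-0.0003,-0.0003,0.005],"angular":[0,0,0]}
    - {"travel":[0,0,0.005],"angular":[0,0,0]}
    - {"travel":[0,0,0.002],"angular":[0,0,0]}
    - {"travel":[0,0,0],"angular":[0,0,0]}
    - {"travel":[0,0,0],"angular":[0,0,0]}

```text
time: 32.5
position: [0.4338, 0.1541, 0.0327]
tool_rot: [-2.595, -1.771, 0.0]
ft_force: [-0.3, 0.3, -3.3]
grip_width: 0.712
```

```bash
python3 - <<'E'
from h import *
snap('A');plan((.4342,.1542,.0288),68.6);print(ctrl.get_state()['ft_force'])
im=cv2.imread('pics/A_wrist.png')
cv2.imwrite('pics/A_c.png',cv2.resize(im[150:290,185:370],None,fx=4,fy=4,interpolation=cv2.INTER_CUBIC))
E
```

```text
pos [0.4339 0.1541 0.0328] yaw 68.63406617942108 tool-z [ 0.0001  0.     -1.    ]
travel total [0.0002 0.0003 0.004 ] len 0.003986406839340163 rows 0.07972813678680325
tool z turn rad 0.0005945669944731355
[ 0.3494  0.5077 -2.2799]
```

View pics/A_c.png

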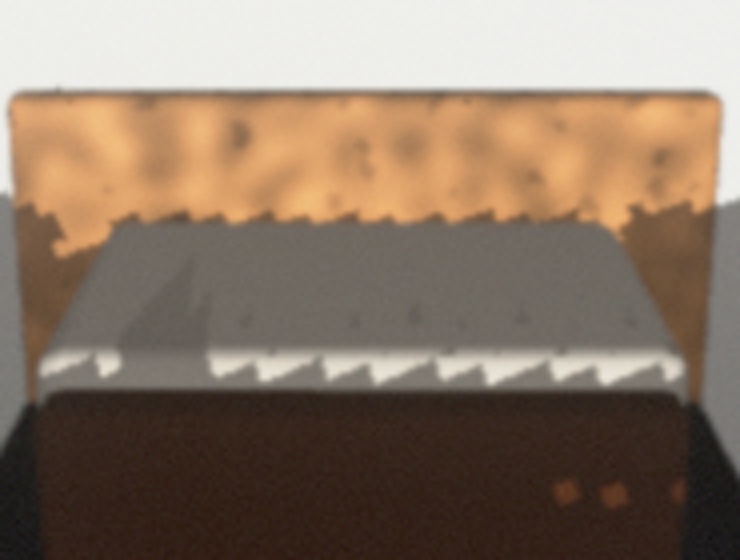

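Request:
servo_tool:
  series:
    - {"travel":[0.0001,0.0003,0.0015],"angular":[0,0,0]}
    - {"travel":[0,0,0.0012],"angular":[0,0,0]}
    - {"travel":[0,0,0.0008],"angular":[0,0,0]}
    - {"travel":[0,0,0],"angular":[0,0,0]}
    - {"travel":[0,0,0],"angular":[0,0,0]}

```text
time: 33.05
position: [0.4341, 0.1541, 0.0292]
tool_rot: [2.595, 1.771, -0.0]
ft_force: [0.4, -0.2, -2.1]
grip_width: 0.711
```

```bash
python3 - <<'E'
from h import *
plan((.4342,.1542,.0288),68.6);print(ctrl.get_state()['ft_force'])
E
```

```text
pos [0.4341 0.1541 0.0292] yaw 68.63214435445548 tool-z [-0.0001 -0.0001 -1.    ]
travel total [0.0002 0.     0.0004] len 0.0004241244821920964 rows 0.008482489643841929
tool z turn rad 0.0005610248211762782
[ 0.3993 -0.1699 -2.0577]
```

Request:
servo_tool:
  series:
    - {"travel":[0,0,0.0004],"angular":[0,0,0]}
    - {"travel":[0,0,0.0003],"angular":[0,0,0]}
    - {"travel":[0,0,0],"angular":[0,0,0]}
    - {"travel":[0,0,0],"angular":[0,0,0]}

```text
time: 33.45
position: [0.4343, 0.1541, 0.0288]
tool_rot: [2.595, 1.771, -0.0]
ft_force: [-1.5, -0.8, 2.9]
grip_width: 0.71
```

```bash
python3 - <<'E'
from h import *
plan((.4342,.1542,.0288),68.6);print(ctrl.get_state()['ft_force'])
E
```

```text
pos [0.4343 0.1541 0.0288] yaw 68.62889852157754 tool-z [ 0.0001 -0.0003 -1.    ]
travel total [ 0.0001 -0.0001  0.    ] len 0.00011305730124919628 rows 0.0022611460249839254
tool z turn rad 0.0005043743504867942
[-1.5391 -0.7758  2.9389]
```

Contact made (−2 → +3 N). Release and retreat.

Request:
servo_tool:
  series:
    - {"travel":[0,0,0],"angular":[0,0,0]}
    - {"travel":[0,0,0],"angular":[0,0,0]}
    - {"travel":[0,0,0],"angular":[0,0,0]}
    - {"travel":[0,0,0],"angular":[0,0,0]}
    - {"travel":[0,0,0],"angular":[0,0,0]}
  claw: 0.085

```text
time: 33.95
position: [0.4342, 0.1541, 0.0285]
tool_rot: [2.595, 1.771, 0.0]
ft_force: [0.2, -0.2, -0.4]
grip_width: 0.962
```

Request:
servo_tool:
  series:
    - {"travel":[0,0,-0.01],"angular":[0,0,0]}
    - {"travel":[0,0,-0.03],"angular":[0,0,0]}
    - {"travel":[0,0,-0.04],"angular":[0,0,0]}
    - {"travel":[0,0,-0.04],"angular":[0,0,0]}
    - {"travel":[0,0,-0.035],"angular":[0,0,0]}

```text
time: 34.45
position: [0.4343, 0.1546, 0.1862]
tool_rot: [2.593, 1.772, 0.002]
ft_force: [0.8, -0.4, -1.1]
grip_width: 0.977
```

Request:
servo_tool:
  series:
    - {"travel":[0,0,0],"angular":[0,0,0]}
    - {"travel":[0,0,0],"angular":[0,0,0]}

```text
time: 34.65
position: [0.4346, 0.1542, 0.1846]
tool_rot: [2.593, 1.77, 0.003]
ft_force: [0.2, -0.7, -0.5]
grip_width: 0.977
```

```bash
python3 - <<'E'
from h import *
snap('B',('wrist','scene'));plan((.631,.232,.2))
im=cv2.imread('pics/B_wrist.png')
cv2.imwrite('pics/B_c.png',cv2.resize(im[120:280,185:370],None,fx=4,fy=4,interpolation=cv2.INTER_CUBIC))
E
```

```text
pos [0.4334 0.1538 0.1828] yaw 68.63677733885763 tool-z [-0.0015 -0.0005 -1.    ]
travel total [ 0.1448  0.1555 -0.0176] len 0.21320102655272058 rows 4.2640205310544115
```

View pics/B_c.png

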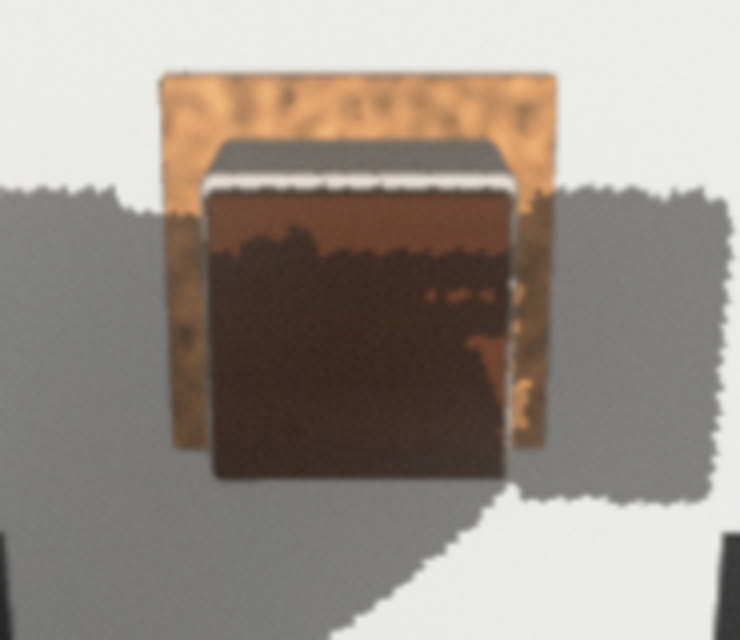

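View pics/B_scene.png

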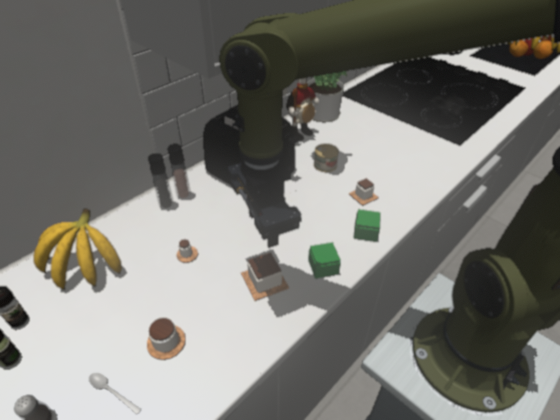

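```bash
python3 - <<'E'
from h import *
c=cal('B');g=lambda x,y:(185+x/4-.4,120+y/4-.4)
co=[onz(c,g(*q),.006) for q in [(161,75),(555,75),(547,448),(173,448)]]
ld=[onz(c,g(*q),.061) for q in [(206,193),(512,191),(505,477),(212,478)]]
for P in (co,ld):
    P=np.array(P);print(P.mean(0),[ (round(float(np.linalg.norm(P[(i+1)%4]-P[i])),4),round(float(np.degrees(np.arctan2(*(P[(i+1)%4]-P[i])[[1,0]]))%90),1)) for i in range(4)])
E
```

```text
[0.4349 0.1541 0.006 ] [(0.0865, 68.6), (0.0874, 69.5), (0.0884, 68.6), (0.0873, 68.3)]
[0.4347 0.1537 0.061 ] [(0.0572, 69.0), (0.0574, 68.9), (0.0581, 68.8), (0.0572, 68.1)]
```

Request:
servo_tool:
  series:
    - {"travel":[0.029,0.031,-0.003],"angular":[0,0,0]}
    - {"travel":[0.029,0.031,-0.003],"angular":[0,0,0]}
    - {"travel":[0.029,0.031,-0.003],"angular":[0,0,0]}
    - {"travel":[0.029,0.031,-0.003],"angular":[0,0,0]}
    - {"travel":[0.029,0.031,-0.003],"angular":[0,0,0]}

```text
time: 35.25
position: [0.632, 0.2328, 0.1957]
tool_rot: [-2.593, -1.77, 0.006]
ft_force: [0.4, 0.1, 0.8]
grip_width: 0.977
```

Request:
servo_tool:
  series:
    - {"travel":[0,0,0],"angular":[0,0,0]}
    - {"travel":[0,0,0],"angular":[0,0,0]}
    - {"travel":[0,0,0],"angular":[0,0,0]}
    - {"travel":[0,0,0],"angular":[0,0,0]}

```text
time: 35.65
position: [0.6303, 0.2322, 0.1987]
tool_rot: [2.593, 1.771, -0.001]
ft_force: [0.7, -0.3, 0.3]
grip_width: 0.979
```

```bash
python3 - <<'E'
from h import *
snap('C',('wrist','side'));plan((.631,.232,.2))
im=cv2.imread('pics/C_wrist.png')
cv2.imwrite('pics/C_c.png',cv2.resize(im[120:260,205:345],None,fx=4,fy=4,interpolation=cv2.INTER_CUBIC))
E
```

```text
pos [0.6307 0.232  0.1992] yaw 68.62798884126757 tool-z [ 0.0011 -0.0012 -1.    ]
travel total [ 0.0001  0.0003 -0.0008] len 0.0008450482607414906 rows 0.01690096521482981
```

View pics/C_c.png

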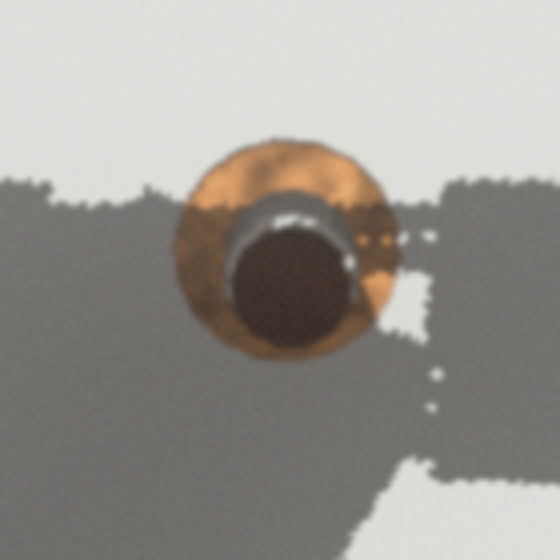

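```bash
python3 - <<'E'
from h import *
c=cal('C');g=lambda x,y:(205+x/4-.4,120+y/4-.4)
p,T=pose();I=lambda q,z:T.T@(onz(c,g(*q),z)-p)
C=[I(q,.006) for q in [(176,249),(400,249),(288,140),(288,359)]];L=[I(q,.046) for q in [(231,287),(353,287),(292,227),(292,348)]]
for A in (C,L): print((A[0]+A[1])/2,(A[2]+A[3])/2,np.linalg.norm(A[0]-A[1]),np.linalg.norm(A[2]-A[3]))
E
```

```text
[0.001  0.0011 0.1932] [0.0003 0.0011 0.1932] 0.05290737450486171 0.05308920100479747
[0.0022 0.0019 0.1532] [0.0019 0.0019 0.1532] 0.025658040548784684 0.026301644855077484
```

View pics/C_side.png

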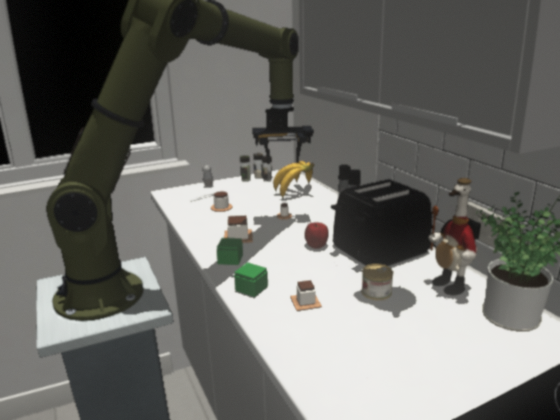

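```bash
python3 -c "
from h import *
print(ctrl.get_state()['time'],ctrl.close_job())"
```

```text
the job is handed in; nothing more can be done
35.75 None
```

All four canisters are off the stack and standing upright on their own coasters. I placed them in the order small round, small square, big round, big square and handed the job in at 35.75 s. The force readings taken at each move's end never passed 10 N.

These are the last wrist-camera measurements, comparing each lid with its coaster:

| Canister | Offset from coaster centre | Angle to coaster edges |
|---|---|---|
| Big square | about 0.5 mm | within 0.5° |
| Big round | about 0.5 mm | – |
| Small square | about 1.2 mm | within 0.5° |
| Small round | about 1.7 mm | – |

In the final scene and side views the apple, the tin and the two green look-alikes looked unmoved, though I judged that by eye. The gripper was well clear of everything.

- **Cameras disagreed:** the scene and side cameras differed from the wrist camera by 2–5 mm in y, so I relied on the wrist camera throughout.
- **Small round:** its offset comes from a centring correction that slightly overshot. It is still well inside its coaster, so I left it.

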